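Load weld studs into the shuttered feeder with a hand chute

ROBOT

A 6-joint arm with a two-finger parallel gripper is mounted at the origin on a cart in front of the work surface, level with it; the furniture and walls round the work are solid. World frame = base frame: x ahead of the robot, y to its left, z up, the work surface at z = 0. Lengths are in m, angles in rad, forces in N, time in s.
With the tool pointing down it reaches from about 0.35 to 1 m from the base axis. Payload 7.1 kg.
Tool frame: the origin (TCP) lies on the centre line of the jaws, within the pads' length; the fingertips stand 25 mm ahead of it and the grasp point (between the pads) lies 6 mm ahead of it; z points along the fingers, y is the direction in which the jaws open and shut (so a half turn about z gives the same grasp; the last joint's range is limited). The gripper opens to 85 mm and grips with 20 to 120 N. Pads are 22 mm wide; open, the fingers measure 114 mm over their backs; the gripper's body (76 mm by 85 mm) begins 54 mm behind the grasp point. The pads swing forward as they close: fully open they stand 13 mm farther back than shut.
Start: joints at [-1.168, 0.423, 1.63, -0, 1.089, -0.019], TCP at [0.256, -0.57, 0.256] pointing down, gripper open.
Joint ranges: [-3, 3], [-0.9, 2.11], [0.09, 2.58], [-1.31, 4.45], [0.11, 2.69], [-2.54, 2.54]. Speed limits (rad/s): [2.39, 2.39, 3.01, 3.14, 3.14, 3.14].

INTERFACE

Orientations are given as [roll, pitch, yaw] about the fixed x, y, z axes, in that order (R = Rz(yaw) Ry(pitch) Rx(roll)).
In Python, from rig import arm gives the robot as it stands.
- The arm moves only by the tool carry_out, never from a script. Its argument "steps" is a list of rows, each an object of numbers: "tx", "ty", "tz": the shift along the tool's x, y, z in cm; "rx", "ry", "rz": the turn, a rotation vector about the tool's x, y, z in degrees. A call has 1 to 12 rows; each row is the pose to reach, as a shift and turn from the pose commanded when the call began, along the tool's axes at that moment; what a row does not reach only later rows make up. A row lasts 1/10 s, in which the tool goes at most 50 mm and 8.59 degrees, less where a joint would pass 70% of its speed; a pose out of reach is approached as far as the arm can. A call with a gripper value outside its range is refused whole. "hand" is the opening, from -1 (shut) to 1 (fully open), set as the call begins (left out, the last holds). The fingers move at their own pace and stop on an object; "grip_force" is the grip in N (left out, the last holds). Time passes only in rows, so rows that repeat a pose let the fingers close. It gives the time, the measured TCP pose, the force and the opening at its end, in the units of the state.
- arm.get_state(): the state, without advancing time (a new reading comes with each control period).
- arm.capture(name): name is "scene" or "top" or "wrist"; returns a dict with "color" (420x560x3 uint8, blue, green, red), "depth" (420x560 float32, m along the optical axis (not along the pixel's ray), 0 where there is no reading), "camera_matrix" (3x3 intrinsics, pixels), "R" (3x3) and "t" (3): a world point X has camera coordinates R X + t. Camera axes: x right, y down, z forward; pixel columns grow to the right and rows downward; lengths in m; the calibration is good to about 2 mm. A picture is of the moment at which its call begins.
- arm.job_done(): hands the job in, once; it reports no verdict.
Trained networks look in the newest picture that a camera, given by its name, has taken for a name from the list of things; names that differ only in an ending like _2 or _b are one class to them, and where a whole thing is asked for, a point or a joint stands for the part that bears it (a point fixed in the world has none). Each returns a list of dicts, best first, with "p" (0 to 1); they miss things now and then, are a little off and sometimes report something else, mostly with a low value. They report only what shows in the picture. A call takes as long as a camera call. They do not tell look-alikes from the thing itself.
- arm.trace(camera, query): "mask" (420x560 bool, what is visible of it) and "rect" ([left, top, right, bottom] in pixels, round what is visible of it).
- arm.landmark_of(camera, query): "location" ([row, column] in pixels: a listed point, or the origin of a listed thing).
The state is a dict: "t": time; "qpos": joint angles; "joint_vel": joint speeds; "joint_efforts": joint torques, N m; "position": TCP position; "eef_rot": TCP orientation; "contact_force": force on the tool from outside, world axes, zero at the start; "moment": the same for the moment, N m; "gripper_width": finger opening in m.
Only numpy, scipy, OpenCV 4.12 (cv2) and the standard library are available. Lean on these libraries where they do the work, as an engineer would, in place of code of your own. Each camera call takes 0.05 s, during which the arm holds its last target.

TASK

Three copper weld studs lie in the small steel chute with the red handle. Pick the chute up by its handle without spilling, push the feeder's sprung orange shutter back onto its stop with the chute's two nose cheeks - firmly enough to hold it there, but never with more than 20 N - and tip the chute nose-down so that all three studs slide into the blue feeder. Then set the chute down flat on the work table, let go of it, and leave the other things on the table where they are.

Things in the scene. Friction and masses are not known exactly. Their poses are not given: they have to be found in the camera images.
- feeder: Blue steel stud feeder fixed to the table, an open box 90 x 70 mm (own x, y), 62 mm high, on a 150 x 86 mm foot. Origin: centre of underside, z up. The chute comes from its +x side moving along -x. On top is an aluminium head (deck top 65 mm above table). The head is clamped by hand up to 14 mm off either way along x; the readings of the three _nominal points do NOT include that offset: feel or look for it.
- shutter_nominal (a point): Where, at head offset 0, the +x face of the shut orange shutter tab meets the deck. Tab: upright, 4 mm thick, 29 mm wide, top 35 mm above the deck. It is pushed 26 mm along the feeder's -x to a rubber stop; the spring resists with 1.5 N at first and 9.3 N at the stop, beyond which force climbs about 4 N a mm. It springs shut by itself. Axes as the feeder's.
- slot_nominal (a point): Centre of the stud slot in the deck at head offset 0, on the deck's top: 26 mm long (x), 18 mm wide (y). The shutter covers it when shut; when the shutter is on its stop, the tab's +x face stands at the slot's -x edge and the slot is free. Axes as the feeder's.
- rails_nominal (a point): Middle of the entry between the two steel guide rails, on the deck's top, at head offset 0. Rails 28 mm high; about 39 mm apart here, narrowing over 16 mm to 31 mm apart, then parallel along -x past the slot. The noses run on or just above the deck between them. Axes as the feeder's.
- chute_grip (a point): Middle of the chute's red upright handle plate: 10 mm thick (chute x), 34 mm wide (y), spanning 25 to 71 mm above the chute's underside; this point is 50 mm above it. Axes are the chute's: -x to the open nose, +x to the closed rear, z up. Pinch it along x. Side walls under it are 20 mm high.
- chute_nose (a point): Midpoint between the chute's two rounded nose ends, on their common axis (radius 6 mm, 6.5 mm thick, at y = +-10.25 mm): 63 mm from the handle point along -x, 6 mm above the underside. The cheeks reach 22 mm beyond the floor's end, 12 mm high; studs drop out between them. Turning about this axis keeps the noses' contact with shutter and deck unchanged.
- chute: The steel chute, 136 mm long, 27 mm wide, channel 14 mm wide with 3 mm floor and walls 20 mm high, about 0.25 kg. Lies flat on the table. Origin: middle of underside, 3 mm behind (+x) and 50 mm below the handle point. Studs in it begin to slide at about 17 degrees of tilt (13 to 20).
- stud_0_mid (a point): Centre of a copper weld stud, 30 mm long (its y axis), 10 mm thick, 12 g, at the start lying lengthwise in the chute, the three in single file
- stud_1_mid (a point): Centre of a copper weld stud, 30 mm long (its y axis), 10 mm thick, 12 g, at the start lying lengthwise in the chute, the three in single file
- stud_2_mid (a point): Centre of a copper weld stud, 30 mm long (its y axis), 10 mm thick, 12 g, at the start lying lengthwise in the chute, the three in single file
- hold_weight: Bystander, leave alone: dark steel hold-down weight with a loop on top, 35x55x71 mm; origin: centre of its underside
- tape_roll: Bystander, leave alone: roll of yellow tape lying flat, 91 mm across, 24 mm high; origin: centre of its underside
- white_bottle: Bystander, leave alone: white plastic bottle, 48 mm across, 118 mm high; origin: centre of its underside
- magnet_square_0: Bystander, leave alone: red triangular welding magnet, 62x63x19 mm; origin: centre of its underside
Things that resemble listed ones, but are neither listed nor needed, are in the scene too. What is shaped like the chute but black is not meant.

How it is judged:
On the way:
1. the chute is tipped nose-down by more than 23 degrees at the feeder while its noses hold the shutter back, at or next to its stop, with more than 8.5 N (angle between chute_nose's own z axis and vertical above 0.4 rad and contact force between chute and feeder above 8.5 N and z of chute_nose in the frame of feeder between 0.06 and 0.085 m and horizontal distance between chute_nose and feeder below 0.04 m), for 0.2 s.
At the end, for the whole second after the job is handed in: All three studs lie inside the feeder's box (centres within its walls and below 55 mm height); the chute stands flat (within about 5 degrees) on the table, released and at rest, clear of the feeder (x of stud_0_mid in the frame of feeder between -0.045 and 0.045 m and y of stud_0_mid in the frame of feeder between -0.036 and 0.036 m and z of stud_0_mid in the frame of feeder between 0 and 0.055 m and x of stud_1_mid in the frame of feeder between -0.045 and 0.045 m and y of stud_1_mid in the frame of feeder between -0.036 and 0.036 m and z of stud_1_mid in the frame of feeder between 0 and 0.055 m and x of stud_2_mid in the frame of feeder between -0.045 and 0.045 m and y of stud_2_mid in the frame of feeder between -0.036 and 0.036 m and z of stud_2_mid in the frame of feeder between 0 and 0.055 m and height (world z) of chute_nose below 0.012 m and height (world z) of chute_grip below 0.056 m and angle between chute_grip's own z axis and vertical below 0.08 rad and linear speed of chute below 0.02 m/s and contact force between chute and feeder below 0.1 N); the robot touches nothing.
It fails at once if the chute pressed on the feeder with more than 20 N (contact force between chute and feeder above 20 N).
It fails at once if the hold weight was moved by more than 25 mm (distance of hold_weight from where it was at the start of the episode above 0.025 m).
It fails at once if the tape roll was moved by more than 25 mm (distance of tape_roll from where it was at the start of the episode above 0.025 m).
It fails at once if the white bottle was moved by more than 25 mm (distance of white_bottle from where it was at the start of the episode above 0.025 m).
It fails at once if the red magnet square was moved by more than 25 mm (distance of magnet_square_0 from where it was at the start of the episode above 0.025 m).
It also fails if it takes over 72 s, if anything falls off the work surface, if the arm or the gripper's body presses on something with over 40 N, if the wrist force passes 120 N, or if a joint passes its speed limit or range.

## Working session

There is one attempt and no reset: what is moved stays moved. The work goes in short steps, Python scripts to look and compute and a tool call to move; the robot and the scene stay as the last step left them, time stands still between calls to the robot, and variables do not carry over. Pictures are saved under pics/ and viewed, and the job is handed in when it is done.

Besides the shell and the picture viewer there is one more tool, called after "Call:" as name([rows], argument=value, ...), one row to a line, values as JSON. carry_out: Moves the arm, as the interface text tells. Its arguments: {"type":"object","properties":{"steps":{"type":"array","items":{"type":"object","properties":{"tx":{"type":"number"},"ty":{"type":"number"},"tz":{"type":"number"},"rx":{"type":"number"},"ry":{"type":"number"},"rz":{"type":"number"}}}},"hand":{"type":"number"},"grip_force":{"type":"number"}},"required":["steps"]}

```bash
ls; mkdir -p pics; cat > h.py <<'E'
from rig import arm
import numpy as np, cv2, pickle
from scipy.spatial.transform import Rotation as Ro
def cap(n,save=None):
    c=arm.capture(n)
    if save: cv2.imwrite('pics/'+save,c['color'])
    return c
def px2w(c,r,col,d=None,z=None):
    K=c['camera_matrix'];R=c['R'];t=np.array(c['t'])
    ray=np.array([(col-K[0,2])/K[0,0],(r-K[1,2])/K[1,1],1.0])
    if z is not None:
        o=-R.T@t; dr=R.T@ray; return o+dr*(z-o[2])/dr[2]
    if d is None: d=c['depth'][int(round(r)),int(round(col))]
    return R.T@(ray*d-t)
def w2px(c,X):
    p=c['R']@np.array(X)+np.array(c['t']); q=c['camera_matrix']@p; return q[1]/q[2],q[0]/q[2]
def cloud(c):
    K=c['camera_matrix'];R=c['R'];t=np.array(c['t']).reshape(3)
    v,u=np.mgrid[0:420,0:560]; d=c['depth']
    P=np.stack([(u-K[0,2])/K[0,0]*d,(v-K[1,2])/K[1,1]*d,d],-1)
    W=(P-t)@R; W[d==0]=np.nan
    return W
E
cat > a.py <<'E'
from h import *
np.set_printoptions(precision=4,suppress=True)
print(arm.get_state())
for n in ['scene','top','wrist']:
    c=cap(n,n+'0.png'); pickle.dump(c,open(n+'0.pkl','wb'))
    print(n,(-c['R'].T@np.array(c['t']).reshape(3)),c['R'][2])
    for q in ['chute','feeder','chute_grip','chute_nose','shutter_nominal','slot_nominal','rails_nominal','stud_0_mid','hold_weight','tape_roll','white_bottle','magnet_square_0']:
        for r in arm.landmark_of(n,q)[:4]:
            a,b=r['location']
            print(q,round(r['p'],2),np.round([a,b],1),px2w(c,a,b) if 0<=a<419 and 0<=b<559 else '')
E
python3 a.py
```

```text
pics
{'t': 0.0, 'qpos': array([-1.168 ,  0.4239,  1.6307,  0.    ,  1.0886, -0.019 ]), 'joint_vel': array([ 0.0006,  0.0019,  0.0007, -0.0003,  0.0002, -0.0019]), 'joint_efforts': array([ -0.0009, -55.739 , -28.1747,  -0.0002,   0.0074,   0.    ]), 'position': array([ 0.2557, -0.5697,  0.2555]), 'eef_rot': array([-3.14  , -0.    ,  0.4218]), 'contact_force': array([-0.2547, -1.7494,  1.1024]), 'moment': array([ 0.0062, -0.0448, -0.0077]), 'gripper_width': 0.08547985029398257}
scene [0.1188 0.9186 0.7947] [ 0.3706 -0.7287 -0.5759]
chute 0.89 [338.3 301.7] [0.3604 0.3155 0.0179]
chute 0.88 [280.3 330.3] [0.3805 0.1039 0.004 ]
chute 0.83 [310.  240.6] [0.5222 0.3028 0.0088]
chute 0.71 [276.9 266. ] [0.5193 0.1878 0.0204]
feeder 0.76 [216.8 296.6] [ 0.5593 -0.0662  0.0323]
chute_grip 0.87 [324.  309.4] [0.3509 0.3023 0.0552]
chute_grip 0.67 [292.9 237. ] [0.5267 0.3082 0.0663]
chute_grip 0.66 [259.1 333.8] [0.3841 0.0852 0.0586]
chute_grip 0.61 [263.1 265.3] [0.521  0.1889 0.0657]
chute_nose 0.94 [259.5 311. ] [0.4576 0.0513 0.0006]
chute_nose 0.9 [287.5 287.2] [0.4599 0.188  0.0126]
chu
[... 1659 characters left out ...]
] [ 0.5839 -0.0987  0.0674]
shutter_nominal 0.19 [268.  213.6] [ 0.4551  0.1773 -0.0056]
slot_nominal 0.57 [221.7 323.7] [ 0.5754 -0.0998  0.0678]
rails_nominal 0.93 [204.5 325.4] [ 0.6184 -0.1034  0.0673]
rails_nominal 0.2 [246.4 217.3] [0.5097 0.1661 0.0244]
stud_0_mid 0.43 [225.1 218.6] [0.5651 0.1664 0.0142]
hold_weight 0.83 [138.1 288.9] [ 0.7905 -0.0088  0.0473]
tape_roll 0.83 [147.6 203.9] [0.771  0.2154 0.0037]
tape_roll 0.62 [245.4 213.4] [0.5121 0.1766 0.0212]
tape_roll 0.48 [235.7 219.8] [0.5375 0.1616 0.0186]
white_bottle 0.66 [180.9 136.4] [0.6655 0.3696 0.0687]
magnet_square_0 0.86 [187.7 431. ] [ 0.6756 -0.3783  0.0214]
wrist [ 0.324  -0.5392  0.3729] [-0.2667 -0.1195 -0.9564]
```

View pics/scene0.png

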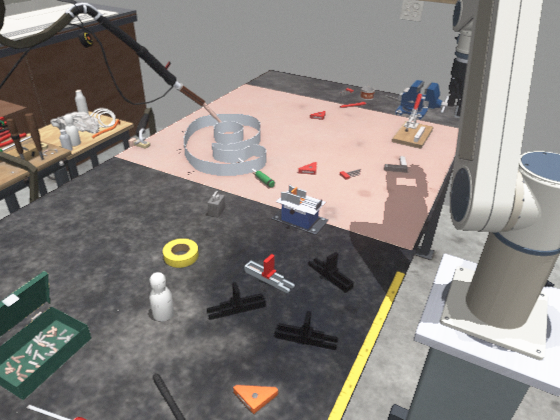

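View pics/top0.png

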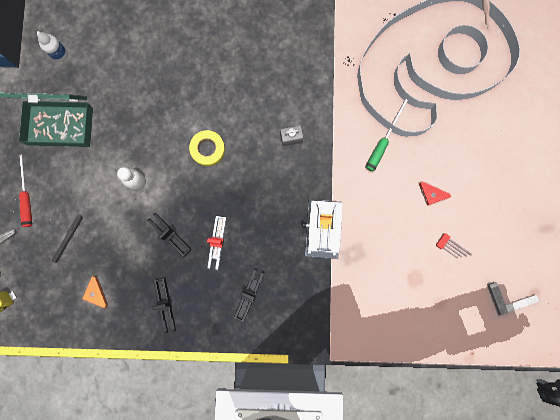

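```bash
python3 - <<'E'
from h import *
c=pickle.load(open('top0.pkl','rb'));im=c['color'][130:350,110:390]
cv2.imwrite('pics/topz.png',cv2.resize(im,(763,600),interpolation=cv2.INTER_CUBIC))
c=pickle.load(open('scene0.pkl','rb'));im=c['color'][160:370,180:380]
cv2.imwrite('pics/scz.png',cv2.resize(im,(571,600),interpolation=cv2.INTER_CUBIC))
E
```

```text
(no output)
```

View pics/topz.png

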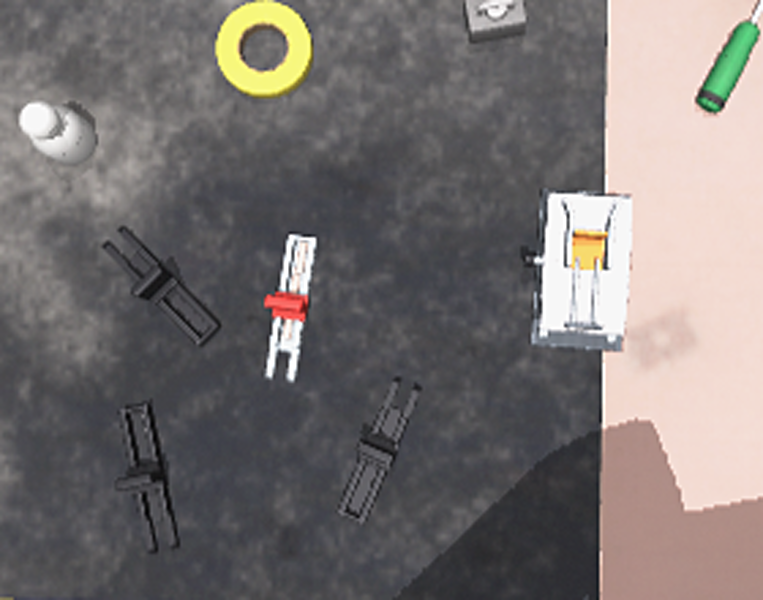

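View pics/scz.png

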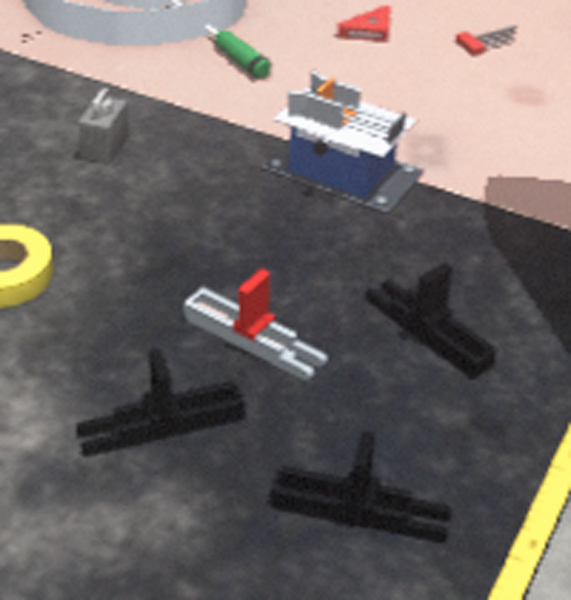

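The steel chute with the red handle has its grip near top px (241,213) and its nose facing the robot. The feeder is near px (228,322) with its entry facing +x. I'll write a planning helper, then go over the feeder for a closer look.

```bash
cat >> h.py <<'E'
import json,os
np.set_printoptions(precision=4,suppress=True)
def Rr(rpy): return Ro.from_euler('xyz',rpy)
def plan(p0,R0,p1,R1,n,smooth=True,hold=0):
    """rows from commanded (p0,R0) to (p1,R1), total shift & turn printed"""
    d=R0.inv().apply(np.array(p1)-p0)*100; rv=(R0.inv()*R1).as_rotvec(degrees=True)
    print('shift cm',d.round(2),'turn deg',rv.round(2),'norm',np.linalg.norm(d).round(2),np.linalg.norm(rv).round(1))
    rows=[]
    for i in range(1,n+1):
        s=i/n; s=(1-np.cos(np.pi*s))/2 if smooth else s
        r=dict(zip(['tx','ty','tz','rx','ry','rz'],[round(float(x),2) for x in list(d*s)+list(rv*s)]))
        rows.append({k:v for k,v in r.items() if v})
    print(json.dumps(rows).replace('"',"'").replace("'",'"'))
def st():
    s=arm.get_state(); return s,np.array(s['position']),Rr(s['eef_rot'])
def fin(p0,R0,row):
    """commanded pose after row"""
    t=np.array([row.get(k,0) for k in ('tx','ty','tz')])/100; r=np.array([row.get(k,0) for k in ('rx','ry','rz')])
    return p0+R0.apply(t), R0*Ro.from_rotvec(r,degrees=True)
E
python3 - <<'E'
from h import *
s,p,R=st()
plan(p,R,[0.585,-0.12,0.25],Rr([np.pi,0,np.radians(85)]),14)
E
```

```text
shift cm [ 48.46 -27.6    0.63] turn deg [  0.     0.   -60.83] norm 55.77 60.8
[{"tx": 0.61, "ty": -0.35, "tz": 0.01, "rz": -0.76}, {"tx": 2.4, "ty": -1.37, "tz": 0.03, "rz": -3.01}, {"tx": 5.29, "ty": -3.01, "tz": 0.07, "rz": -6.64}, {"tx": 9.12, "ty": -5.2, "tz": 0.12, "rz": -11.45}, {"tx": 13.72, "ty": -7.81, "tz": 0.18, "rz": -17.22}, {"tx": 18.84, "ty": -10.73, "tz": 0.25, "rz": -23.65}, {"tx": 24.23, "ty": -13.8, "tz": 0.32, "rz": -30.42}, {"tx": 29.62, "ty": -16.87, "tz": 0.39, "rz": -37.18}, {"tx": 34.74, "ty": -19.79, "tz": 0.45, "rz": -43.61}, {"tx": 39.34, "ty": -22.4, "tz": 0.51, "rz": -49.38}, {"tx": 43.17, "ty": -24.59, "tz": 0.56, "rz": -54.2}, {"tx": 46.06, "ty": -26.23, "tz": 0.6, "rz": -57.82}, {"tx": 47.85, "ty": -27.25, "tz": 0.63, "rz": -60.07}, {"tx": 48.46, "ty": -27.6, "tz": 0.63, "rz": -60.83}]
```

Call:
carry_out([
  {"tx": 2, "ty": -1.2, "rz": -3},
  {"tx": 6, "ty": -3.4, "rz": -8},
  {"tx": 10, "ty": -5.7, "rz": -13},
  {"tx": 14.3, "ty": -8.1, "rz": -18},
  {"tx": 18.6, "ty": -10.6, "rz": -23.5},
  {"tx": 22.9, "ty": -13, "rz": -29},
  {"tx": 27.2, "ty": -15.5, "rz": -34.5},
  {"tx": 31.5, "ty": -17.9, "rz": -40},
  {"tx": 35.8, "ty": -20.4, "rz": -45.5},
  {"tx": 40.1, "ty": -22.8, "rz": -51},
  {"tx": 44.4, "ty": -25.3, "rz": -56},
  {"tx": 48.5, "ty": -27.6, "rz": -60.8},
])

```text
validation failed for argument at $.st...
```

Call:
carry_out([
  {},
  {},
])

```text
validation failed for argument at $.st...
```

```bash
cat > b.py <<'E'
from h import *
import sys
tag=sys.argv[1]; qs=sys.argv[2:]
s,p,R=st(); print(s['t'],p,s['eef_rot'],s['contact_force'],s['gripper_width'])
c=cap('wrist','w%s.png'%tag); pickle.dump(c,open('w%s.pkl'%tag,'wb'))
for q in qs:
    for r in arm.landmark_of('wrist',q)[:2]:
        a,b=r['location']
        print(q,round(r['p'],2),np.round([a,b],1),px2w(c,a,b) if 0<=a<419 and 0<=b<559 else '')
E
python3 b.py feeder feeder shutter_nominal slot_nominal rails_nominal
```

```text
1.95 [ 0.2559 -0.5702  0.2563] [3.1416 0.     0.4218] [-0.1322 -0.8096  0.2311] 0.08561810232710806
```

View pics/wfeeder.png

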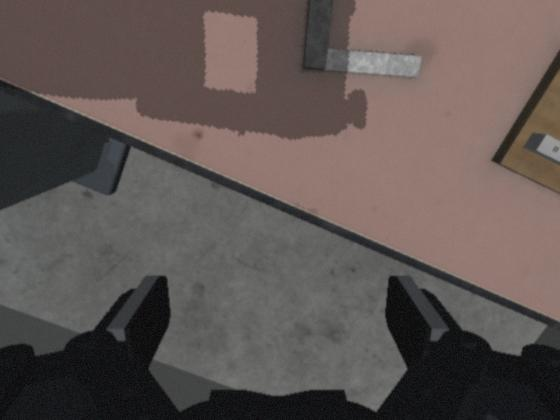

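Call:
carry_out([
  {"tx": 2, "ty": -1.2, "tz": 0, "rx": 0, "ry": 0, "rz": -3},
  {"tx": 6, "ty": -3.4, "tz": 0, "rx": 0, "ry": 0, "rz": -8},
  {"tx": 10, "ty": -5.7, "tz": 0, "rx": 0, "ry": 0, "rz": -13},
  {"tx": 14.3, "ty": -8.1, "tz": 0, "rx": 0, "ry": 0, "rz": -18},
  {"tx": 18.6, "ty": -10.6, "tz": 0, "rx": 0, "ry": 0, "rz": -23.5},
  {"tx": 22.9, "ty": -13, "tz": 0, "rx": 0, "ry": 0, "rz": -29},
  {"tx": 27.2, "ty": -15.5, "tz": 0, "rx": 0, "ry": 0, "rz": -34.5},
  {"tx": 31.5, "ty": -17.9, "tz": 0, "rx": 0, "ry": 0, "rz": -40},
  {"tx": 35.8, "ty": -20.4, "tz": 0, "rx": 0, "ry": 0, "rz": -45.5},
  {"tx": 40.1, "ty": -22.8, "tz": 0, "rx": 0, "ry": 0, "rz": -51},
  {"tx": 44.4, "ty": -25.3, "tz": 0, "rx": 0, "ry": 0, "rz": -56},
  {"tx": 48.5, "ty": -27.6, "tz": 0, "rx": 0, "ry": 0, "rz": -60.8},
])

```text
t: 3.4
position: [0.5864, -0.1178, 0.2565]
eef_rot: [3.141, 0.0, 1.487]
contact_force: [-0.2, -0.7, 0.4]
gripper_width: 0.0856
```

Call:
carry_out([
  {"tx": 0},
  {"tx": 0},
])

```text
validation failed for argument at $.st...
```

```bash
python3 b.py feeder feeder shutter_nominal slot_nominal rails_nominal
```

```text
3.4 [ 0.5864 -0.1178  0.2565] [3.1412 0.     1.4869] [-0.1806 -0.7332  0.3686] 0.08561852005830735
feeder 0.96 [162.8 251.7] [ 0.568  -0.0922  0.0756]
shutter_nominal 0.85 [173.4 279.3] [ 0.5897 -0.0982  0.0984]
shutter_nominal 0.17 [ 43.8 499. ] [ 0.7856 -0.0159  0.0286]
slot_nominal 0.82 [171.4 261.4] [ 0.5746 -0.1018  0.0656]
rails_nominal 0.6 [169.6 313.6] [ 0.6185 -0.1043  0.0638]
```

View pics/wfeeder.png

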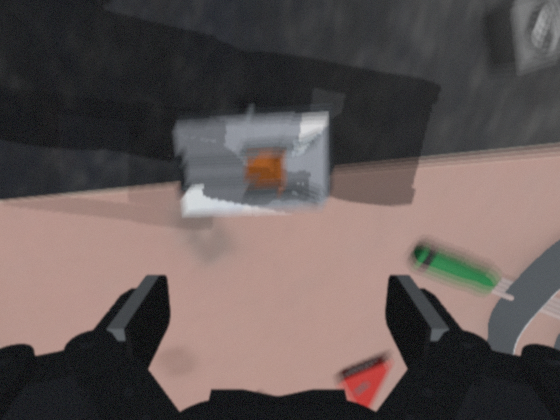

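The picture has motion blur. The feeder is centred near (165,255) with the orange tab near (172,270). I'll retake it now that the arm is still.

```bash
python3 b.py feeder2 feeder shutter_nominal slot_nominal rails_nominal
python3 - <<'E'
from h import *
c=pickle.load(open('wfeeder2.pkl','rb'))
im=c['color'][90:240,150:360]
cv2.imwrite('pics/wf2z.png',cv2.resize(im,(798,570),interpolation=cv2.INTER_CUBIC))
W=cloud(c)[90:240,150:360]
z=np.nan_to_num(W[...,2])
cm=cv2.applyColorMap(np.clip((z)*255/0.11,0,255).astype(np.uint8),cv2.COLORMAP_JET)
cv2.imwrite('pics/wf2d.png',cv2.resize(cm,(798,570),interpolation=cv2.INTER_NEAREST))
E
```

```text
3.65 [ 0.5851 -0.1197  0.2561] [-3.1409  0.0003  1.4832] [-0.6314 -0.7324 -0.3677] 0.0853654172141398
feeder 0.81 [157.7 255.4] [ 0.5692 -0.0917  0.0658]
shutter_nominal 0.68 [169.5 278.4] [ 0.5878 -0.0969  0.099 ]
slot_nominal 0.63 [168.6 263.2] [ 0.5748 -0.1014  0.0657]
rails_nominal 0.64 [165.3 315. ] [ 0.6184 -0.1029  0.0629]
```

View pics/wf2z.png

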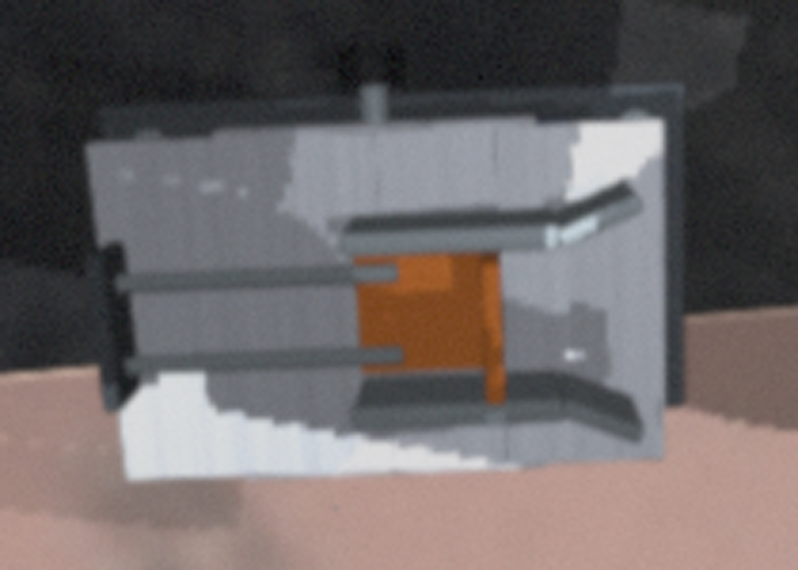

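View pics/wf2d.png

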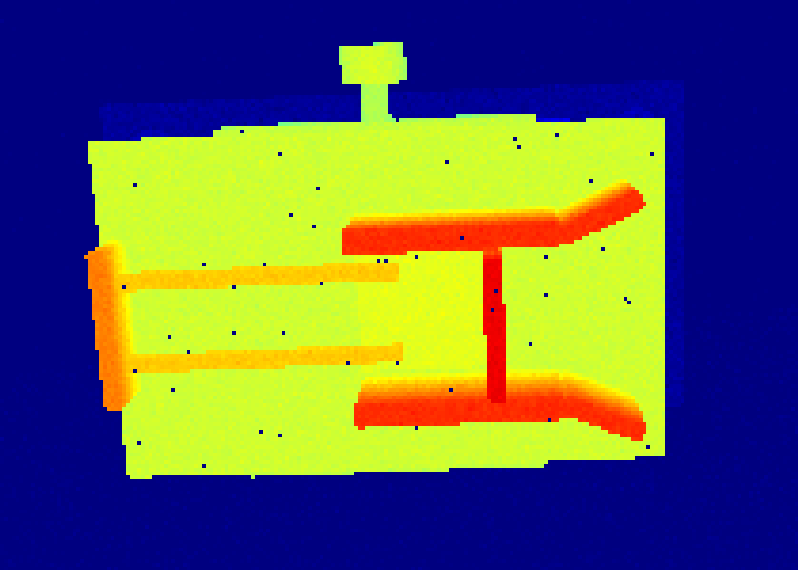

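The tab's top edge is at zoom (495,325). The rails run along rows ~235 and ~405, with their flared entry on the right. Next I'll fit their positions and the feeder's direction.

```bash
cat > fd.py <<'E'
from h import *
c=pickle.load(open('wfeeder2.pkl','rb'))
W=cloud(c)[90:240,150:360]; col=c['color'][90:240,150:360].astype(int)
z=W[...,2]
deck=W[(z>0.058)&(z<0.072)]; print('deck z',np.nanmedian(deck[:,2]),np.median(z[np.abs(z)<0.01]))
base=np.array([0.58,-0.1])
# rails tops
rt=(z>0.087)&(z<0.0965)
n,l,s,cen=cv2.connectedComponentsWithStats(rt.astype(np.uint8))
tops=[];
for i in range(1,n):
    if s[i,4]>60:
        P=W[l==i]; print('comp',s[i],P.mean(0),P.min(0),P.max(0)); tops.append(P)
zz=np.nanmedian(np.vstack(tops)[:,2]);print('railtop',zz)
# parallel part: x<0.60
dirs=[]
for P in tops:
    Q=P[P[:,0]<0.598]; 
    v,_,_,_=[float(a) if np.ndim(a)==0 else a for a in [None]*4] if 0 else (None,)*4
    f=cv2.fitLine(Q[:,:2].astype(np.float32),cv2.DIST_HUBER,0,0.001,0.001).ravel(); f[:2]*=np.sign(f[0]); dirs.append(f[:2]); print('line',f,np.degrees(np.arctan2(f[1],f[0])))
tab=W[(z>0.0965)&(z<0.11)]
print('tab n',len(tab),tab.mean(0),'z',np.median(tab[:,2]))
u=np.mean(dirs,0);u/=np.linalg.norm(u);v=np.array([-u[1],u[0]])
print('tab u range',np.percentile((tab[:,:2]-base)@u,[1,5,50,95,99]),'v',np.percentile((tab[:,:2]-base)@v,[1,50,99]))
for P in tops: print('rail u',np.percentile((P[:,:2]-base)@u,[0.5,99.5]),'v in par',np.percentile(((P[P[:,0]<0.598])[:,:2]-base)@v,[1,50,99]))
# tab face by fitting along v
f=cv2.fitLine(tab[:,:2].astype(np.float32),cv2.DIST_L2,0,0.001,0.001).ravel();print('tabline',f,np.degrees(np.arctan2(f[1],f[0])))
dk=(z>0.060)&(z<0.069)
n,l,s,cen=cv2.connectedComponentsWithStats(dk.astype(np.uint8));
D=W[dk]; r=cv2.minAreaRect(np.ascontiguousarray(D[:,:2]*1000,dtype=np.float32));print('deck rect',r)
print('u',u,np.degrees(np.arctan2(u[1],u[0])))
ft=W[(z>0.001)&(z<0.01)]; 
E
python3 fd.py
```

```text
deck z 0.06391151632237603 -0.0004922929178939233
comp [ 90  50  80  19 565] [ 0.5887 -0.0839  0.0915] [ 0.5596 -0.0887  0.087 ] [ 0.6199 -0.0784  0.0958]
comp [ 93 103  77  13 532] [ 0.5869 -0.121   0.0912] [ 0.5577 -0.1295  0.087 ] [ 0.6174 -0.1169  0.0938]
railtop 0.0916021772234112
line [ 0.9986 -0.052   0.5791 -0.0842] -2.981552
line [ 0.9987 -0.0511  0.5778 -0.1198] -2.9291978
tab n 193 [ 0.5882 -0.1026  0.0982] z 0.09824379496718051
tab u range [0.0064 0.0067 0.0083 0.0101 0.0103] v [-0.0163 -0.0019  0.0119]
rail u [-0.021  0.038] v in par [0.0118 0.0158 0.0181]
rail u [-0.021   0.0384] v in par [-0.0229 -0.0199 -0.0177]
tabline [ 0.0472  0.9989  0.5882 -0.1026] 87.29737
deck rect ((564.5359497070312, -93.95480346679688), (95.40210723876953, 123.76776123046875), 87.0403060913086)
u [ 0.9987 -0.0516] -2.9553752
```

Call:
carry_out([
  {"tx": 1, "ty": -0.3, "tz": 0, "rx": 0, "ry": 0, "rz": 0},
  {"tx": 4, "ty": -1.3, "tz": 0, "rx": 0, "ry": 0, "rz": 0},
  {"tx": 8, "ty": -2.7, "tz": 0, "rx": 0, "ry": 0, "rz": 0},
  {"tx": 12.5, "ty": -4.2, "tz": 0, "rx": 0, "ry": 0, "rz": 0},
  {"tx": 17, "ty": -5.7, "tz": 0, "rx": 0, "ry": 0, "rz": 0},
  {"tx": 21.5, "ty": -7.2, "tz": 0, "rx": 0, "ry": 0, "rz": 0},
  {"tx": 25, "ty": -8.4, "tz": 0, "rx": 0, "ry": 0, "rz": 0},
  {"tx": 26.5, "ty": -8.9, "tz": 0, "rx": 0, "ry": 0, "rz": 0},
  {"tx": 26.5, "ty": -8.9, "tz": 0, "rx": 0, "ry": 0, "rz": 0},
  {"tx": 26.5, "ty": -8.9, "tz": 0, "rx": 0, "ry": 0, "rz": 0},
  {"tx": 26.5, "ty": -8.9, "tz": 0, "rx": 0, "ry": 0, "rz": 0},
])

```text
t: 5.0
position: [0.5203, 0.1508, 0.2563]
eef_rot: [3.142, 0.0, 1.482]
contact_force: [-0.5, 0.6, -0.2]
gripper_width: 0.0853
```

```bash
python3 b.py chute chute chute_grip chute_nose stud_0_mid
python3 - <<'E'
from h import *
c=pickle.load(open('wchute.pkl','rb'))
im=c['color']
W=cloud(c)
z=np.nan_to_num(W[...,2])
cm=cv2.applyColorMap(np.clip((z)*255/0.08,0,255).astype(np.uint8),cv2.COLORMAP_JET)
a=np.vstack([im[60:260,100:500],cm[60:260,100:500]])
cv2.imwrite('pics/wch.png',cv2.resize(a,None,fx=1.5,fy=1.5,interpolation=cv2.INTER_CUBIC))
E
```

```text
5.0 [0.5203 0.1508 0.2563] [3.1415 0.0003 1.4816] [-0.5085  0.6469 -0.1878] 0.08531027093284776
chute 0.68 [ 17.7 280.6] [0.5356 0.2891 0.024 ]
chute 0.63 [248.2 157.3] [0.3995 0.0968 0.0422]
chute_grip 0.9 [162.  273.7] [0.5195 0.1746 0.0699]
chute_grip 0.89 [21.  60.9] [0.3636 0.297  0.0522]
chute_nose 0.95 [259.8 219. ] [ 0.4477  0.0598 -0.002 ]
chute_nose 0.78 [152.7 212.3] [ 0.4572  0.1776 -0.0005]
stud_0_mid 0.18 [162.4 274.5] [0.5201 0.1742 0.07  ]
```

View pics/wch.png

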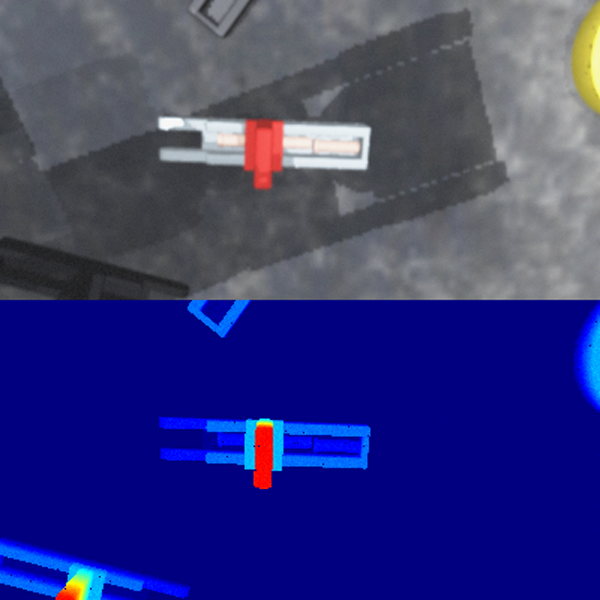

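The picture shows the chute with three studs in file behind the open nose (left, zoom x≈165). The handle top is at zoom (263,158).

```bash
python3 - <<'E'
from h import *
c=pickle.load(open('wchute.pkl','rb'))
W=cloud(c)[60:260,100:500]; z=W[...,2]
v,u=np.mgrid[0:200,0:400]
roi=(v>70)&(v<130)&(u>100)&(u<255)
print('table',np.median(z[roi&(np.abs(z)<0.004)]))
top=W[roi&(z>0.062)]; print('handle top',len(top),top.mean(0),np.median(top[:,2]))
wall=W[roi&(z>0.006)&(z<0.0225)&True]
body=W[roi&(z>0.0075)]
walls=W[roi&(z>0.0155)&(z<0.022)]
r=cv2.minAreaRect(np.ascontiguousarray(walls[:,:2]*1000,dtype=np.float32));print('walls rect',r)
low=W[roi&(z>0.0075)&(z<0.022)]
r=cv2.minAreaRect(np.ascontiguousarray(low[:,:2]*1000,dtype=np.float32));print('low rect',r)
rt=cv2.minAreaRect(np.ascontiguousarray(top[:,:2]*1000,dtype=np.float32));print('top rect',rt)
for th in [None]:
    f=cv2.fitLine(walls[:,:2].astype(np.float32),cv2.DIST_L2,0,0.001,0.001).ravel();f[:2]*=np.sign(f[0]);ang=np.arctan2(f[1],f[0]);print('dir',np.degrees(ang))
f2=cv2.fitLine(top[:,:2].astype(np.float32),cv2.DIST_L2,0,0.001,0.001).ravel();print('handle dir',np.degrees(np.arctan2(f2[1],f2[0])))
U=np.array([np.cos(ang),np.sin(ang)]);V=np.array([-U[1],U[0]]);b=top.mean(0)[:2]
for n,P in (('walls',walls),('low',low),('top',top),('nose',W[roi&(z>0.0075)&(z<0.014)&(u<140)])):
    print(n,'U',np.percentile((P[:,:2]-b)@U,[0.5,99.5]),'V',np.percentile((P[:,:2]-b)@V,[0.5,99.5]),'z',np.median(P[:,2]))
print(b,U)
E
```

```text
table -0.0010644803152922216
handle top 490 [0.5206 0.1724 0.0694] 0.06953358062096934
walls rect ((535.547119140625, 170.7904815673828), (29.004426956176758, 104.25576782226562), 82.47168731689453)
low rect ((520.1278076171875, 172.6285400390625), (29.230323791503906, 135.25514221191406), 82.9228744506836)
top rect ((520.5400390625, 171.53378295898438), (34.26128387451172, 9.944208145141602), 82.59002685546875)
dir -7.3049936
handle dir 82.94497
walls U [-0.0366  0.0668] V [-0.014   0.0147] z 0.018731875497752293
low U [-0.067   0.0666] V [-0.014   0.0131] z 0.016785411587370087
top U [-0.0049  0.0049] V [-0.0177  0.0161] z 0.06953358062096934
nose U [-0.0677 -0.0361] V [-0.0141  0.0127] z 0.010597700731099951
[0.5206 0.1724] [ 0.9919 -0.1272]
```

Call:
carry_out([
  {"tx": 0.5, "ty": 0, "tz": 1, "rx": 0, "ry": 0, "rz": 0.5},
  {"tx": 1.2, "ty": -0.1, "tz": 4, "rx": 0, "ry": 0, "rz": 1},
  {"tx": 1.8, "ty": -0.15, "tz": 7.5, "rx": 0, "ry": 0, "rz": 1.6},
  {"tx": 2.1, "ty": -0.17, "tz": 10.5, "rx": 0, "ry": 0, "rz": 2.1},
  {"tx": 2.1, "ty": -0.17, "tz": 13, "rx": 0, "ry": 0, "rz": 2.1},
  {"tx": 2.1, "ty": -0.17, "tz": 15.5, "rx": 0, "ry": 0, "rz": 2.1},
  {"tx": 2.1, "ty": -0.17, "tz": 17.5, "rx": 0, "ry": 0, "rz": 2.1},
  {"tx": 2.1, "ty": -0.17, "tz": 19, "rx": 0, "ry": 0, "rz": 2.1},
  {"tx": 2.1, "ty": -0.17, "tz": 19.8, "rx": 0, "ry": 0, "rz": 2.1},
  {"tx": 2.1, "ty": -0.17, "tz": 19.9, "rx": 0, "ry": 0, "rz": 2.1},
  {"tx": 2.1, "ty": -0.17, "tz": 19.9, "rx": 0, "ry": 0, "rz": 2.1},
  {"tx": 2.1, "ty": -0.17, "tz": 19.9, "rx": 0, "ry": 0, "rz": 2.1},
])

```text
t: 6.45
position: [0.5208, 0.1732, 0.0582]
eef_rot: [3.14, -0.001, 1.446]
contact_force: [0.1, 1.1, -0.1]
gripper_width: 0.0856
```

```bash
python3 b.py pre chute_grip
```

```text
6.45 [0.5208 0.1732 0.0582] [ 3.1401 -0.0007  1.4462] [ 0.1329  1.1149 -0.0591] 0.08555659643557059
chute_grip 0.96 [304.4 278.4] [0.5224 0.1848 0.0703]
```

View pics/wpre.png

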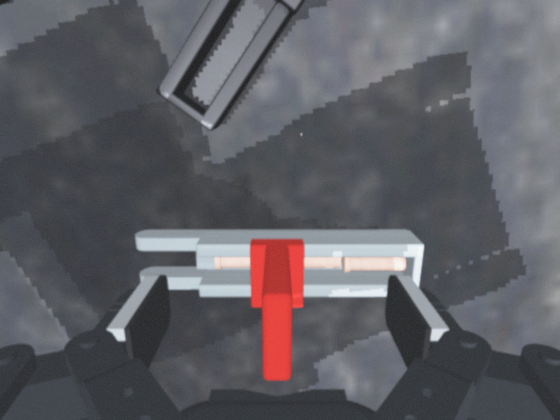

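The handle is centred between the open jaws (col ~278). I'll close on it.

Call:
carry_out([
  {"tx": 0, "ty": 0, "tz": 0, "rx": 0, "ry": 0, "rz": 0},
  {"tx": 0, "ty": 0, "tz": 0, "rx": 0, "ry": 0, "rz": 0},
  {"tx": 0, "ty": 0, "tz": 0, "rx": 0, "ry": 0, "rz": 0},
  {"tx": 0, "ty": 0, "tz": 0, "rx": 0, "ry": 0, "rz": 0},
  {"tx": 0, "ty": 0, "tz": 0, "rx": 0, "ry": 0, "rz": 0},
  {"tx": 0, "ty": 0, "tz": 0, "rx": 0, "ry": 0, "rz": 0},
  {"tx": 0, "ty": 0, "tz": 0, "rx": 0, "ry": 0, "rz": 0},
  {"tx": 0, "ty": 0, "tz": 0, "rx": 0, "ry": 0, "rz": 0},
], hand=-1, grip_force=90)

```text
t: 7.35
position: [0.5202, 0.1731, 0.0575]
eef_rot: [3.141, -0.0, 1.446]
contact_force: [-1.1, 0.5, 3.6]
gripper_width: 0.009
```

```bash
python3 b.py grip chute_grip chute_nose
```

```text
7.35 [0.5202 0.1731 0.0575] [ 3.1415 -0.0001  1.4463] [-1.078   0.5089  3.57  ] 0.00899884969018938
chute_grip 0.63 [303.8 275. ] [0.5208 0.1851 0.0699]
chute_nose 0.7 [260.9 151.2] [ 0.4551  0.1756 -0.0005]
```

View pics/wgrip.png

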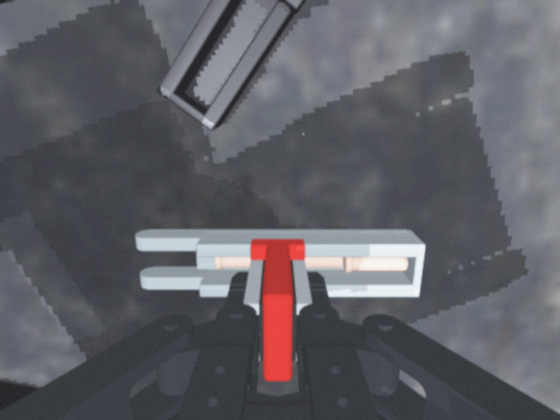

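Gripped, with an opening of 9 mm. I'll lift with a slight nose-up tilt.

Call:
carry_out([
  {"tx": 0, "ty": 0, "tz": -0.3, "rx": 0, "ry": 0, "rz": 0},
  {"tx": 0, "ty": 0, "tz": -0.8, "rx": 0.5, "ry": 0, "rz": 0},
  {"tx": 0, "ty": 0, "tz": -1.6, "rx": 1, "ry": 0, "rz": 0},
  {"tx": 0, "ty": 0, "tz": -2.6, "rx": 2, "ry": 0, "rz": 0},
  {"tx": 0, "ty": 0, "tz": -3.8, "rx": 3, "ry": 0, "rz": 0},
  {"tx": 0, "ty": 0, "tz": -5.2, "rx": 4, "ry": 0, "rz": 0},
  {"tx": 0, "ty": 0, "tz": -6.6, "rx": 4.5, "ry": 0, "rz": 0},
  {"tx": 0, "ty": 0, "tz": -8, "rx": 5, "ry": 0, "rz": 0},
  {"tx": 0, "ty": 0, "tz": -9.2, "rx": 5, "ry": 0, "rz": 0},
  {"tx": 0, "ty": 0, "tz": -10, "rx": 5, "ry": 0, "rz": 0},
  {"tx": 0, "ty": 0, "tz": -10.2, "rx": 5, "ry": 0, "rz": 0},
  {"tx": 0, "ty": 0, "tz": -10.2, "rx": 5, "ry": 0, "rz": 0},
])

```text
t: 8.7
position: [0.5201, 0.173, 0.1595]
eef_rot: [-3.055, -0.0, 1.446]
contact_force: [-0.7, -0.8, -2.8]
gripper_width: 0.0092
```

```bash
python3 b.py lift chute_nose
python3 - <<'E'
from h import *
s=arm.get_state(); print(repr(s['qpos']),repr(s['position']),repr(s['eef_rot']))
s2,p,R=st()
c=pickle.load(open('wlift.pkl','rb'))
W=cloud(c); z=W[...,2]
T=R.inv().apply((W.reshape(-1,3)-p)).reshape(W.shape)
m=(T[...,1]>-0.075)&(T[...,1]<-0.045)&(abs(T[...,0])<0.025)&(T[...,2]>0.035)&(T[...,2]<0.07)
Q=T[m];print(len(Q),np.percentile(Q[:,0],[1,50,99]),np.percentile(Q[:,1],[1,99]),np.percentile(Q[:,2],[5,25,50,95]))
near=Q[Q[:,2]<np.percentile(Q[:,2],20)]
n=Q[(Q[:,2]<0.05)];print('cheek tops x',np.percentile(n[:,0],[1,50,99]),'z',np.median(n[:,2]), 'y',n[:,1].min())
E
```

```text
8.7 [0.5201 0.173  0.1595] [-3.0546 -0.0001  1.4464] [-0.6553 -0.7929 -2.8487] 0.009152954527134062
chute_nose 0.6 [261.5 152.5] [ 0.3936  0.1299 -0.0018]
array([0.2821, 0.4755, 1.8194, 0.0431, 0.9282, 0.3794]) array([0.5197, 0.173 , 0.1588]) array([-3.0535,  0.0004,  1.4464])
2012 [-0.0149 -0.0078  0.0123] [-0.0677 -0.0453] [0.0453 0.0461 0.0468 0.0566]
cheek tops x [-0.015   0.0056  0.0123] z 0.04637365587729714 y -0.06801218730096088
```

View pics/wlift.png

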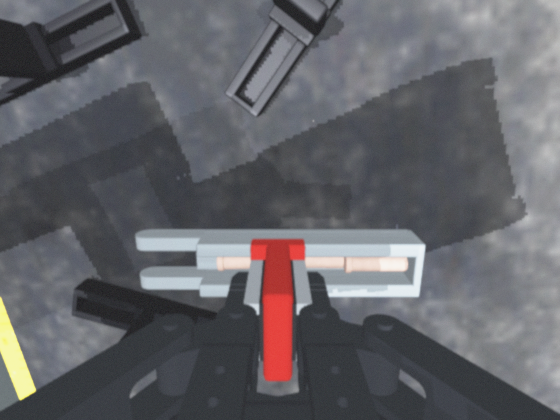

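```bash
cat > kin.py <<'E'
from h import *
from scipy.optimize import least_squares
D=[([-1.168,.4239,1.6307,0,1.0886,-.019],[.2557,-.5697,.2555],0),([.2821,.4755,1.8194,.0431,.9282,.3794],[.5197,.173,.1588],-.0881)]
try: D+=pickle.load(open('kd.pkl','rb'))
except Exception: pass
def fk(x,q2,q3,q5):
    h,l1,l2,l3,r0=x
    a=q2;b=q2+q3;c=q2+q3+q5
    return r0+l1*np.sin(a)+l2*np.sin(b)+l3*np.sin(c), h+l1*np.cos(a)+l2*np.cos(b)+l3*np.cos(c)
def res(x):
    o=[]
    for q,p,_ in D:
        r,z=fk(x,q[1],q[2],q[4]); o+=[(r-np.hypot(p[0],p[1]))*1000,(z-p[2])*1000]
    o+=list((np.array(x)-[0.4,.55,.5,.25,0.05])*3)
    return o
S=least_squares(res,[0.4,.55,.5,.25,0.05]); x=S.x
if __name__=='__main__':
    print(x,res(x)[:-5])
    for tilt in [5,-5,-20,-30,-35,-40,-45,-50]:
        # tilt + nose-up ; nose at u=-0.0096
        n=np.array([-.0013,-.063,.0515]); psi=np.radians(87.05)
        R=Rr([np.pi,0,psi])*Ro.from_rotvec([tilt,0,0],degrees=True)
        U=np.array([.9987,-.0516]);V=np.array([.0516,.9987])
        N=np.r_[np.array([.58,-.1])+U*-.0096+V*-.0024,.0725]
        P=N-R.apply(n); r=np.hypot(P[0],P[1])
        c=np.pi+np.radians(tilt)
        f=lambda a:[fk(x,a[0],a[1],c-a[0]-a[1])[0]-r,fk(x,a[0],a[1],c-a[0]-a[1])[1]-P[2]]
        s=least_squares(f,[.45,1.8]); print(tilt,P,s.x,c-s.x.sum(),s.cost)
E
python3 kin.py
```

```text
[0.5183 0.4254 0.4494 0.4414 0.0524] [np.float64(-0.03397864057075317), np.float64(0.022258770371486047), np.float64(0.0339574022447664), np.float64(-0.023323341081127325)]
5 [ 0.6375 -0.1041  0.1183] [0.7202 1.5231] 0.9855511627285525 5.377196404729163e-29
-5 [ 0.6286 -0.1036  0.1293] [0.5505 1.7869] 0.7169192953634846 5.647619084182089e-23
-20 [ 0.6119 -0.1027  0.1424] [0.3552 2.1441] 0.2932287285753805 1.2150692019139071e-29
-30 [ 0.5991 -0.1021  0.1486] [0.288  2.3576] -0.027569397870936818 1.4383995292995446e-22
-35 [ 0.5924 -0.1017  0.1508] [0.2868 2.4543] -0.2104311660589806 3.088365808550374e-19
-40 [ 0.5855 -0.1014  0.1524] [0.3183 2.5415] -0.41632667739064866 6.675625196151501e-16
-45 [ 0.5785 -0.101   0.1535] [0.394  2.6149] -0.6527450844870883 2.013715043548269e-23
-50 [ 0.5714 -0.1007  0.1539] [0.5248 2.669 ] -0.9248759687669139 6.106158600589185e-17
```

```bash
cat > tgt.py <<'E'
from h import *
n=np.array([-.0013,-.063,.0515])
U=np.array([.9987,-.0516]);V=np.array([.0516,.9987])
def pose(u,zn,tilt,v=-.0024,yaw=87.05):
    R=Rr([np.pi,0,np.radians(yaw)])*Ro.from_rotvec([tilt,0,0],degrees=True)
    N=np.r_[np.array([.58,-.1])+U*u+V*v,zn]
    return N-R.apply(n),R
def nosenow():
    s,p,R=st(); N=p+R.apply(n); d=N[:2]-[.58,-.1]
    z=R.apply([0,0,-1.]); 
    print('t',round(s['t'],2),'nose u,v,z',np.round([d@U,d@V,N[2]],4),'rpy',np.degrees(s['eef_rot']).round(2),'F',np.round(s['contact_force'],1),'q',np.round(s['qpos'],3),'w',round(s['gripper_width'],4))
    return s,p,R
E
python3 - <<'E'
from tgt import *
s,p,R=nosenow(); 
P1,R1=pose(.075,.13,5); print(P1); plan(p,R,P1,R1,11)
E
```

```text
t 8.8 nose u,v,z [-0.1415  0.2731  0.1131] rpy [-174.95    0.02   82.87] F [-0.9 -0.  -3.7] q [0.282 0.475 1.819 0.043 0.928 0.379] w 0.0087
[ 0.722  -0.1084  0.1758]
shift cm [-25.41  23.32  -3.76] turn deg [-0.05 -0.35 -4.16] norm 34.7 4.2
[{"tx": -0.51, "ty": 0.47, "tz": -0.08, "ry": -0.01, "rz": -0.08}, {"tx": -2.02, "ty": 1.85, "tz": -0.3, "ry": -0.03, "rz": -0.33}, {"tx": -4.39, "ty": 4.02, "tz": -0.65, "rx": -0.01, "ry": -0.06, "rz": -0.72}, {"tx": -7.43, "ty": 6.82, "tz": -1.1, "rx": -0.01, "ry": -0.1, "rz": -1.22}, {"tx": -10.9, "ty": 10.0, "tz": -1.61, "rx": -0.02, "ry": -0.15, "rz": -1.79}, {"tx": -14.51, "ty": 13.32, "tz": -2.15, "rx": -0.03, "ry": -0.2, "rz": -2.38}, {"tx": -17.98, "ty": 16.51, "tz": -2.66, "rx": -0.03, "ry": -0.24, "rz": -2.95}, {"tx": -21.03, "ty": 19.3, "tz": -3.11, "rx": -0.04, "ry": -0.29, "rz": -3.45}, {"tx": -23.39, "ty": 21.47, "tz": -3.46, "rx": -0.04, "ry": -0.32, "rz": -3.83}, {"tx": -24.9, "ty": 22.85, "tz": -3.68, "rx": -0.05, "ry": -0.34, "rz": -4.08}, {"tx": -25.41, "ty": 23.32, "tz": -3.76, "rx": -0.05, "ry": -0.35, "rz": -4.16}]
```

Call:
carry_out([
  {"tx": -0.5, "ty": 0.5, "tz": -0.3, "rx": 0, "ry": 0, "rz": -0.1},
  {"tx": -2, "ty": 1.85, "tz": -1, "rx": 0, "ry": 0, "rz": -0.3},
  {"tx": -4.4, "ty": 4, "tz": -1.8, "rx": 0, "ry": -0.1, "rz": -0.7},
  {"tx": -7.4, "ty": 6.8, "tz": -2.5, "rx": 0, "ry": -0.1, "rz": -1.2},
  {"tx": -10.9, "ty": 10, "tz": -3, "rx": 0, "ry": -0.15, "rz": -1.8},
  {"tx": -14.5, "ty": 13.3, "tz": -3.4, "rx": 0, "ry": -0.2, "rz": -2.4},
  {"tx": -18, "ty": 16.5, "tz": -3.6, "rx": 0, "ry": -0.25, "rz": -3},
  {"tx": -21, "ty": 19.3, "tz": -3.7, "rx": 0, "ry": -0.3, "rz": -3.5},
  {"tx": -23.4, "ty": 21.5, "tz": -3.75, "rx": 0, "ry": -0.3, "rz": -3.8},
  {"tx": -24.9, "ty": 22.9, "tz": -3.75, "rx": 0, "ry": -0.35, "rz": -4.1},
  {"tx": -25.4, "ty": 23.3, "tz": -3.75, "rx": 0, "ry": -0.35, "rz": -4.2},
  {"tx": -25.4, "ty": 23.3, "tz": -3.75, "rx": 0, "ry": -0.35, "rz": -4.2},
])

```text
t: 10.0
position: [0.7219, -0.1092, 0.1754]
eef_rot: [-3.053, -0.001, 1.519]
contact_force: [0.7, 0.2, -3.2]
gripper_width: 0.0091
```

```bash
python3 b.py appr
python3 - <<'E'
from tgt import *
s,p,R=nosenow(); print(p,s['qpos'],s['eef_rot'])
pickle.dump([(list(s['qpos']),list(p),0)],open('kd.pkl','wb'))
E
python3 kin.py
```

```text
10.0 [ 0.7219 -0.1092  0.1754] [-3.053  -0.0005  1.5185] [ 0.722   0.2495 -3.1869] 0.009079255177615878
t 10.05 nose u,v,z [ 0.0744 -0.0021  0.1299] rpy [-174.9    -0.04   87.05] F [-0.1  0.  -2.7] q [-0.162  0.695  1.36  -0.01   1.175 -0.106] w 0.0089
[ 0.7215 -0.1081  0.1756] [-0.1617  0.6953  1.3596 -0.0098  1.1752 -0.1061] [-3.0527 -0.0008  1.5194]
[ 0.3969  0.633   0.4659  0.4959 -0.0476] [np.float64(-0.031175554884077528), np.float64(5.658522546974909), np.float64(3.0861503182304517), np.float64(-2.1201201780848278), np.float64(-3.0540967129616403), np.float64(-3.538374138184058)]
5 [ 0.6375 -0.1041  0.1183] [0.6349 1.6191] 0.9748400702979532 9.423370118566339e-17
-5 [ 0.6286 -0.1036  0.1293] [0.5094 1.8368] 0.7081242774935284 5.299161073614767e-23
-20 [ 0.6119 -0.1027  0.1424] [0.3677 2.1535] 0.271398400590944 1.0212436123107757e-29
-30 [ 0.5991 -0.1021  0.1486] [0.3257 2.3607] -0.06841302319328424 1.189370754984651e-22
-35 [ 0.5924 -0.1017  0.1508] [0.3317 2.4638] -0.26472969050481643 2.628705112522227e-19
-40 [ 0.5855 -0.1014  0.1524] [0.3653 2.5668] -0.48866081327656197 7.008844253614029e-30
-45 [ 0.5785 -0.101   0.1535] [0.439  2.6702] -0.7530909789738982 1.3890729720402064e-23
-50 [ 0.5714 -0.1007  0.1539] [0.5732 2.7747] -1.0789394213848404 1.597436022660967e-17
```

View pics/wappr.png

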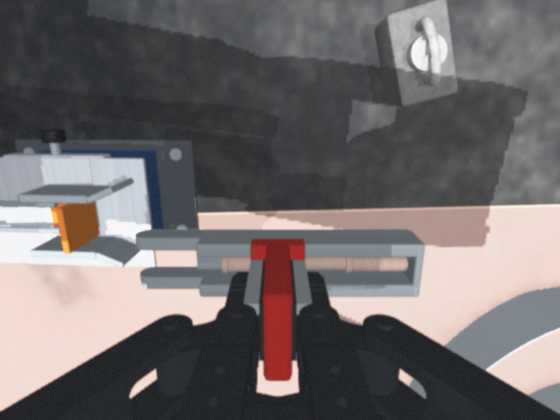

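```bash
cat > kin2.py <<'E'
from h import *
from scipy.optimize import least_squares
D=[([-1.168,.4239,1.6307,0,1.0886,-.019],[.2557,-.5697,.2555],[-3.14,0,.4218]),([.2821,.4755,1.8194,.0431,.9282,.3794],[.5197,.173,.1588],[-3.0535,.0004,1.4464])]
D+=pickle.load(open('kd.pkl','rb'))
def fk(x,q):
    h,l1,l2,l3,r0,e,w=x
    Ry=lambda a:Ro.from_rotvec([0,a,0]).as_matrix(); Rz=lambda a:Ro.from_rotvec([0,0,a]).as_matrix()
    A=Rz(q[0]); p=np.array([0,0,h])+A@[r0,w,0]
    A=A@Ry(q[1]); p=p+A@[0,0,l1]
    A=A@Ry(q[2]); p=p+A@[e,0,l2]
    A=A@Rz(q[3])@Ry(q[4]); p=p+A@[0,0,l3]
    return p,A
x0=np.array([0.35,.45,.45,.28,0.05,0.0,0.012]); sd=np.array([.15,.1,.1,.02,.06,.05,.02])
def res(x):
    o=[]
    for d in D: o+=list((fk(x,d[0])[0]-d[1])*1000)
    return np.r_[o,(x-x0)/sd]
S=least_squares(res,x0); x=S.x
def ik(P,zt,q0):
    f=lambda q:np.r_[(fk(x,np.r_[q,0])[0]-P)*10,np.cross(fk(x,np.r_[q,0])[1][:,2],zt), fk(x,np.r_[q,0])[1][:,2]-zt]
    return least_squares(f,q0)
if __name__=='__main__':
    from tgt import pose
    print(x,res(x).round(2))
    for dq in D: print((fk(x,dq[0])[1][:,2]))
    q0=D[2][0][:5]
    for tilt in [5,-5,-20,-25,-30,-35,-40,-45]:
        P,R=pose(-.0096,.0725,tilt); r=ik(P,R.as_matrix()[:,2],q0); q0=r.x; print(tilt,P,r.x,r.cost)
E
python3 kin2.py
```

```text
[ 0.3137  0.5637  0.4843  0.2792 -0.0003  0.0763  0.0119] [-0.   -0.03  0.04  0.1   0.07 -0.   -0.13 -0.   -0.04 -0.24  1.14  0.34
 -0.04 -0.84  1.53 -0.  ]
[-0.0006  0.0015 -1.    ]
[-0.0873  0.0106 -0.9961]
[-0.0887  0.0053 -0.996 ]
5 [ 0.6375 -0.1041  0.1183] [-0.1756  0.6536  1.6001 -0.013   0.9745] 3.196221619831092e-30
-5 [ 0.6286 -0.1036  0.1293] [-0.1872  0.5701  1.7339  0.0173  0.7511] 1.499235803079338e-18
-20 [ 0.6119 -0.1027  0.1424] [-0.2098  0.4745  1.9318  0.141   0.3938] 1.0424043995599869e-24
-25 [ 0.6056 -0.1024  0.1458] [-0.2189  0.4537  1.9958  0.267   0.2703] 4.868487588676348e-30
-30 [ 0.5991 -0.1021  0.1486] [-0.2289  0.4401  2.0583  0.6128  0.1541] 1.9185271511634974e-30
-35 [ 0.5924 -0.1017  0.1508] [-0.2398  0.4351  2.1189  1.7079  0.1086] 3.2740497871731827e-22
-40 [ 0.5855 -0.1014  0.1524] [-0.2516  0.4401  2.1768  2.4722  0.2074] 1.609953030470384e-28
-45 [ 0.5785 -0.101   0.1535] [-0.2643  0.4566  2.2315  2.6946  0.3527] 3.85662656538683e-30
```

The kinematic model fits to <0.2 mm. Tilts up to about 29–30° stay clear of the wrist singularity. I'll descend to in front of the rails at about 6° nose-down.

```bash
python3 - <<'E'
from tgt import *
s,p,R=nosenow(); 
P1,R1=pose(.057,.0725,-6); print(P1); plan(p,R,P1,R1,10)
E
```

```text
t 10.05 nose u,v,z [ 0.0744 -0.0021  0.1299] rpy [-174.9    -0.04   87.05] F [-0.1  0.  -2.7] q [-0.162  0.695  1.36  -0.01   1.175 -0.106] w 0.0089
[ 0.6941 -0.107   0.1303]
shift cm [-0.03 -2.33  4.75] turn deg [-11.1   -0.04   0.  ] norm 5.29 11.1
[{"ty": -0.06, "tz": 0.12, "rx": -0.27}, {"ty": -0.22, "tz": 0.45, "rx": -1.06}, {"tx": -0.01, "ty": -0.48, "tz": 0.98, "rx": -2.29, "ry": -0.01}, {"tx": -0.01, "ty": -0.8, "tz": 1.64, "rx": -3.83, "ry": -0.02}, {"tx": -0.02, "ty": -1.16, "tz": 2.38, "rx": -5.55, "ry": -0.02}, {"tx": -0.02, "ty": -1.52, "tz": 3.11, "rx": -7.26, "ry": -0.03}, {"tx": -0.02, "ty": -1.85, "tz": 3.77, "rx": -8.81, "ry": -0.04}, {"tx": -0.03, "ty": -2.11, "tz": 4.3, "rx": -10.04, "ry": -0.04}, {"tx": -0.03, "ty": -2.27, "tz": 4.64, "rx": -10.82, "ry": -0.04}, {"tx": -0.03, "ty": -2.33, "tz": 4.75, "rx": -11.1, "ry": -0.04}]
```

Call:
carry_out([
  {"tx": 0, "ty": -0.1, "tz": 0.2, "rx": -0.3, "ry": 0, "rz": 0},
  {"tx": 0, "ty": -0.25, "tz": 0.5, "rx": -1, "ry": 0, "rz": 0},
  {"tx": 0, "ty": -0.5, "tz": 1, "rx": -2.3, "ry": 0, "rz": 0},
  {"tx": 0, "ty": -0.8, "tz": 1.6, "rx": -3.8, "ry": 0, "rz": 0},
  {"tx": 0, "ty": -1.2, "tz": 2.4, "rx": -5.5, "ry": 0, "rz": 0},
  {"tx": 0, "ty": -1.5, "tz": 3.1, "rx": -7.2, "ry": 0, "rz": 0},
  {"tx": 0, "ty": -1.85, "tz": 3.8, "rx": -8.8, "ry": 0, "rz": 0},
  {"tx": 0, "ty": -2.1, "tz": 4.3, "rx": -10, "ry": 0, "rz": 0},
  {"tx": 0, "ty": -2.3, "tz": 4.65, "rx": -10.8, "ry": 0, "rz": 0},
  {"tx": 0, "ty": -2.33, "tz": 4.75, "rx": -11.1, "ry": 0, "rz": 0},
  {"tx": 0, "ty": -2.33, "tz": 4.75, "rx": -11.1, "ry": 0, "rz": 0},
  {"tx": 0, "ty": -2.33, "tz": 4.75, "rx": -11.1, "ry": 0, "rz": 0},
])

```text
t: 11.25
position: [0.6953, -0.1067, 0.1315]
eef_rot: [3.034, -0.0, 1.52]
contact_force: [0.5, 0.0, -3.4]
gripper_width: 0.0089
```

```bash
cat > look.py <<'E'
from tgt import *
import sys
c=cap('wrist'); pickle.dump(c,open('w%s.pkl'%sys.argv[1],'wb'))
s,p,R=nosenow()
W=cloud(c)
d=W[...,:2]-np.array([.58,-.1]); u=d@U; v=d@V; z=W[...,2]
for n,lo,hi in (('rail',.086,.0955),('tab',.0965,.105)):
    for vl,vh in ((-.03,-.003),(-.003,.03)) if n=='rail' else ((-.02,.02),):
        m=(z>lo)&(z<hi)&(v>vl)&(v<vh)&(u<.0385 if n=='rail' else u<.02)&(u>-.03)
        if m.sum()>10: print(n,m.sum(),'u',np.percentile(u[m],[1,50,99]),'v',np.percentile(v[m],[1,50,99]))
        if n=='rail':
            m&=(u<.02)
            if m.sum()>10:print('  par v',np.percentile(v[m],[1,50,99]))
im=c['color'][110:320,0:420]
cv2.imwrite('pics/w%s.png'%sys.argv[1],cv2.resize(im,(800,400),interpolation=cv2.INTER_CUBIC))
E
python3 look.py entry
```

```text
t 11.3 nose u,v,z [ 0.0585 -0.0022  0.0736] rpy [173.85  -0.01  87.09] F [ 0.7  0.3 -3.2] q [-0.175  0.642  1.585  0.019  0.808 -0.136] w 0.0084
rail 1786 u [-0.0048  0.0139  0.0381] v [-0.0267 -0.0194 -0.0035]
  par v [-0.0229 -0.0183 -0.0033]
rail 1698 u [0.003  0.0121 0.0381] v [-0.0023  0.016   0.023 ]
  par v [-0.0026  0.0141  0.0182]
tab 740 u [0.0063 0.0089 0.0108] v [-0.0163 -0.0014  0.0119]
```

View pics/wentry.png

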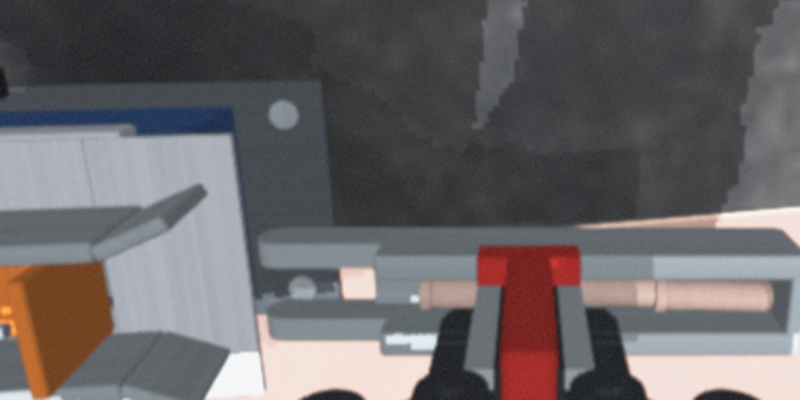

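```bash
cat > nl.py <<'E'
from tgt import *
import sys
c=pickle.load(open('w%s.pkl'%sys.argv[1],'rb'))
s,p,R=st(); W=cloud(c); T=R.inv().apply((W.reshape(-1,3)-p)).reshape(W.shape)
d=W[...,:2]-np.array([.58,-.1]); u=d@U; v=d@V; z=W[...,2]
m=(T[...,1]>-0.075)&(T[...,1]<-0.045)&(abs(T[...,0])<0.02)&(T[...,2]>0.043)&(T[...,2]<0.05)
print(m.sum(),'nose v',np.percentile(v[m],[1,99]),'u min',np.percentile(u[m],1),'T z',np.median(T[m][:,2]),'Tx',np.percentile(T[m][:,0],[1,99]))
dk=(z>.06)&(z<.069)&(abs(v)<.012)&(u>.02)&(u<.08); print('deck edge u',np.percentile(u[dk],[50,99.5]),np.median(z[dk]))
E
python3 nl.py entry
python3 - <<'E'
from tgt import *
s,p,R=nosenow(); 
for u in (.03,.010,-.0096):
    P1,R1=pose(u,.0725,-6); plan(p,R,P1,R1,1)
E
```

```text
1386 nose v [-0.0158  0.0114] u min 0.05330425009096249 T z 0.04686610904788223 Tx [-0.015   0.0122]
deck edge u [0.0346 0.0741] 0.06384257371072255
t 11.3 nose u,v,z [ 0.0585 -0.0022  0.0736] rpy [173.85  -0.01  87.09] F [ 0.7  0.3 -3.2] q [-0.175  0.642  1.585  0.019  0.808 -0.136] w 0.0084
shift cm [-0.02 -2.83 -0.18] turn deg [ 0.15 -0.02  0.04] norm 2.83 0.2
[{"tx": -0.02, "ty": -2.83, "tz": -0.18, "rx": 0.15, "ry": -0.02, "rz": 0.04}]
shift cm [-0.02 -4.82 -0.39] turn deg [ 0.15 -0.02  0.04] norm 4.83 0.2
[{"tx": -0.02, "ty": -4.82, "tz": -0.39, "rx": 0.15, "ry": -0.02, "rz": 0.04}]
shift cm [-0.02 -6.77 -0.6 ] turn deg [ 0.15 -0.02  0.04] norm 6.79 0.2
[{"tx": -0.02, "ty": -6.77, "tz": -0.6, "rx": 0.15, "ry": -0.02, "rz": 0.04}]
```

Call:
carry_out([
  {"tx": 0, "ty": -0.2, "tz": 0, "rx": 0, "ry": 0, "rz": 0},
  {"tx": 0, "ty": -0.7, "tz": 0, "rx": 0, "ry": 0, "rz": 0},
  {"tx": 0, "ty": -1.4, "tz": -0.05, "rx": 0, "ry": 0, "rz": 0},
  {"tx": 0, "ty": -2.1, "tz": -0.12, "rx": 0, "ry": 0, "rz": 0},
  {"tx": 0, "ty": -2.8, "tz": -0.2, "rx": 0, "ry": 0, "rz": 0},
  {"tx": 0, "ty": -3.4, "tz": -0.26, "rx": 0, "ry": 0, "rz": 0},
  {"tx": 0, "ty": -3.8, "tz": -0.3, "rx": 0, "ry": 0, "rz": 0},
  {"tx": 0, "ty": -4.2, "tz": -0.34, "rx": 0, "ry": 0, "rz": 0},
  {"tx": 0, "ty": -4.7, "tz": -0.39, "rx": 0, "ry": 0, "rz": 0},
  {"tx": 0, "ty": -5.2, "tz": -0.45, "rx": 0, "ry": 0, "rz": 0},
  {"tx": 0, "ty": -5.4, "tz": -0.47, "rx": 0, "ry": 0, "rz": 0},
  {"tx": 0, "ty": -5.4, "tz": -0.47, "rx": 0, "ry": 0, "rz": 0},
])

```text
t: 12.5
position: [0.6414, -0.1042, 0.1305]
eef_rot: [3.033, -0.0, 1.52]
contact_force: [5.5, -0.2, -4.1]
gripper_width: 0.0092
```

```bash
python3 look.py push1; python3 nl.py push1
```

```text
t 12.55 nose u,v,z [ 0.0047 -0.0024  0.0725] rpy [173.78  -0.    87.08] F [ 4.9 -0.9 -2.9] q [-0.186  0.579  1.715  0.022  0.74  -0.15 ] w 0.0092
rail 2217 u [-0.0207  0.0094  0.0378] v [-0.025  -0.0189 -0.0043]
  par v [-0.023  -0.0187 -0.0039]
rail 2568 u [-0.0206  0.0071  0.038 ] v [-0.0009  0.016   0.0228]
  par v [-0.0019  0.0158  0.0182]
tab 630 u [-0.005  -0.0027 -0.0009] v [-0.0164 -0.0016  0.0117]
1838 nose v [-0.0187  0.0181] u min -0.006175176835303327 T z 0.04687002206719313 Tx [-0.0177  0.0192]
deck edge u [0.0247 0.0461] 0.06398927364676651
```

View pics/wpush1.png

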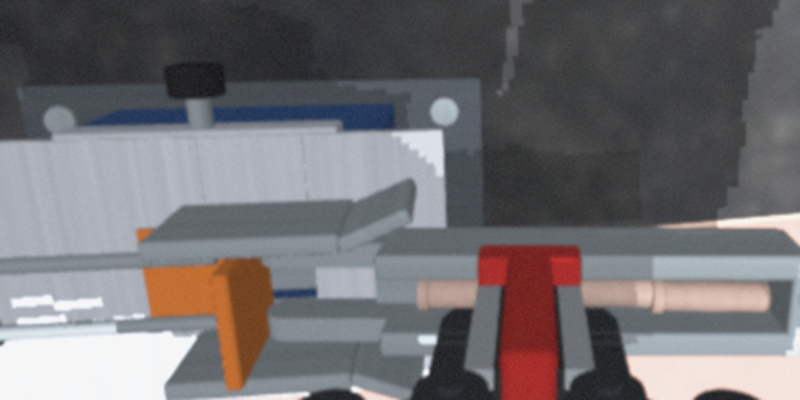

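The force is 4.9 N at nose u=4.7 mm, matching the spring model (contact at ~16.5 mm). The stop is therefore expected at u≈-9.5 mm, so I'll push there.

Call:
carry_out([
  {"tx": 0, "ty": -0.15, "tz": -0.02, "rx": 0, "ry": 0, "rz": 0},
  {"tx": 0, "ty": -0.4, "tz": -0.04, "rx": 0, "ry": 0, "rz": 0},
  {"tx": 0, "ty": -0.7, "tz": -0.08, "rx": 0, "ry": 0, "rz": 0},
  {"tx": 0, "ty": -1, "tz": -0.11, "rx": 0, "ry": 0, "rz": 0},
  {"tx": 0, "ty": -1.2, "tz": -0.13, "rx": 0, "ry": 0, "rz": 0},
  {"tx": 0, "ty": -1.3, "tz": -0.14, "rx": 0, "ry": 0, "rz": 0},
  {"tx": 0, "ty": -1.35, "tz": -0.15, "rx": 0, "ry": 0, "rz": 0},
  {"tx": 0, "ty": -1.4, "tz": -0.15, "rx": 0, "ry": 0, "rz": 0},
  {"tx": 0, "ty": -1.4, "tz": -0.15, "rx": 0, "ry": 0, "rz": 0},
  {"tx": 0, "ty": -1.4, "tz": -0.15, "rx": 0, "ry": 0, "rz": 0},
])

```text
t: 13.55
position: [0.629, -0.1036, 0.1309]
eef_rot: [3.03, 0.0, 1.52]
contact_force: [8.1, -0.5, -4.3]
gripper_width: 0.0089
```

```bash
python3 look.py push2
```

```text
t 13.6 nose u,v,z [-0.0077 -0.0024  0.0727] rpy [173.61   0.01  87.07] F [ 8.3 -0.3 -4.1] q [-0.189  0.562  1.746  0.023  0.722 -0.154] w 0.009
rail 2055 u [-0.0208  0.0077  0.0299] v [-0.0228 -0.0184 -0.0043]
  par v [-0.0228 -0.0186 -0.004 ]
rail 2940 u [-0.0207  0.0134  0.0379] v [-0.001   0.0152  0.0227]
  par v [-0.0018  0.0157  0.0181]
tab 631 u [-0.0172 -0.0147 -0.0129] v [-0.0165 -0.0016  0.0118]
```

Call:
carry_out([
  {"tx": 0, "ty": -0.1, "tz": -0.01, "rx": 0, "ry": 0, "rz": 0},
  {"tx": 0, "ty": -0.2, "tz": -0.02, "rx": 0, "ry": 0, "rz": 0},
  {"tx": 0, "ty": -0.25, "tz": -0.03, "rx": 0, "ry": 0, "rz": 0},
  {"tx": 0, "ty": -0.25, "tz": -0.03, "rx": 0, "ry": 0, "rz": 0},
  {"tx": 0, "ty": -0.25, "tz": -0.03, "rx": 0, "ry": 0, "rz": 0},
])

```text
t: 14.1
position: [0.6267, -0.1035, 0.131]
eef_rot: [3.03, 0.0, 1.52]
contact_force: [8.9, 0.3, -5.7]
gripper_width: 0.0088
```

```bash
python3 look.py push3
```

```text
t 14.15 nose u,v,z [-0.01   -0.0025  0.0728] rpy [173.58   0.01  87.08] F [ 9.4 -0.8 -5.7] q [-0.189  0.559  1.752  0.023  0.719 -0.154] w 0.0086
rail 2001 u [-0.0193  0.0066  0.0276] v [-0.0228 -0.0184 -0.0043]
  par v [-0.0228 -0.0185 -0.004 ]
rail 2990 u [-0.0206  0.0146  0.0378] v [-0.0008  0.0151  0.0226]
  par v [-0.0015  0.0155  0.0182]
tab 630 u [-0.0194 -0.0169 -0.0152] v [-0.0166 -0.0015  0.0117]
```

Call:
carry_out([
  {"tx": 0, "ty": -0.05, "tz": 0, "rx": 0, "ry": 0, "rz": 0},
  {"tx": 0, "ty": -0.1, "tz": -0.01, "rx": 0, "ry": 0, "rz": 0},
  {"tx": 0, "ty": -0.1, "tz": -0.01, "rx": 0, "ry": 0, "rz": 0},
  {"tx": 0, "ty": -0.1, "tz": -0.01, "rx": 0, "ry": 0, "rz": 0},
])

```text
t: 14.55
position: [0.6261, -0.1035, 0.1312]
eef_rot: [3.029, 0.0, 1.52]
contact_force: [10.0, -0.3, -5.7]
gripper_width: 0.0089
```

```bash
python3 look.py push4
python3 - <<'E'
from tgt import *
s,p,R=nosenow()
for t in (-12,-18,-24,-29):
    # rotate about current nose by tool x
    cur=-6.4; d=t-cur
    Rn=R*Ro.from_rotvec([d,0,0],degrees=True); P=p+R.apply(n)-Rn.apply(n); plan(p,R,P,Rn,1)
E
```

```text
t 14.6 nose u,v,z [-0.0105 -0.0025  0.0729] rpy [173.52   0.02  87.08] F [10.4 -0.4 -5.4] q [-0.189  0.558  1.754  0.023  0.718 -0.155] w 0.0091
rail 1993 u [-0.0191  0.0067  0.0271] v [-0.0228 -0.0184 -0.0046]
  par v [-0.023  -0.0185 -0.0042]
rail 3002 u [-0.0206  0.0143  0.0378] v [-0.001   0.015   0.0226]
  par v [-0.0019  0.0155  0.0182]
tab 626 u [-0.0196 -0.0174 -0.0156] v [-0.0167 -0.0016  0.0117]
t 14.6 nose u,v,z [-0.0105 -0.0025  0.0729] rpy [173.52   0.02  87.08] F [10.4 -0.4 -5.4] q [-0.189  0.558  1.754  0.023  0.718 -0.155] w 0.0091
shift cm [-0.   -0.53 -0.59] turn deg [-5.6 -0.  -0. ] norm 0.79 5.6
[{"ty": -0.53, "tz": -0.59, "rx": -5.6}]
shift cm [ 0.   -1.16 -1.16] turn deg [-11.6   0.   -0. ] norm 1.64 11.6
[{"ty": -1.16, "tz": -1.16, "rx": -11.6}]
shift cm [-0.   -1.85 -1.66] turn deg [-17.6  -0.    0. ] norm 2.49 17.6
[{"ty": -1.85, "tz": -1.66, "rx": -17.6}]
shift cm [-0.   -2.46 -2.03] turn deg [-22.6  -0.    0. ] norm 3.19 22.6
[{"ty": -2.46, "tz": -2.03, "rx": -22.6}]
```

Now I'll tip about the nose axis in stages, starting with -5.6° and checking the force.

Call:
carry_out([
  {"tx": 0, "ty": -0.1, "tz": -0.11, "rx": -1, "ry": 0, "rz": 0},
  {"tx": 0, "ty": -0.25, "tz": -0.27, "rx": -2.5, "ry": 0, "rz": 0},
  {"tx": 0, "ty": -0.41, "tz": -0.45, "rx": -4.2, "ry": 0, "rz": 0},
  {"tx": 0, "ty": -0.53, "tz": -0.58, "rx": -5.4, "ry": 0, "rz": 0},
  {"tx": 0, "ty": -0.55, "tz": -0.59, "rx": -5.6, "ry": 0, "rz": 0},
  {"tx": 0, "ty": -0.55, "tz": -0.59, "rx": -5.6, "ry": 0, "rz": 0},
])

```text
t: 15.2
position: [0.6201, -0.1033, 0.1371]
eef_rot: [2.93, 0.0, 1.52]
contact_force: [10.4, -1.1, -3.7]
gripper_width: 0.0088
```

```bash
python3 - <<'E'
from tgt import *
s,p,R=nosenow()
cur=np.degrees(s['eef_rot'][0])-180; print(cur)
for t in (-17,-20,-23,-26,-28.5):
    d=t-cur
    Rn=R*Ro.from_rotvec([d,0,0],degrees=True); P=p+R.apply(n)-Rn.apply(n)+np.r_[-U*.0005,0]; plan(p,R,P,Rn,1)
E
```

```text
t 15.2 nose u,v,z [-0.0106 -0.0025  0.0735] rpy [167.89   0.02  87.06] F [10.4 -1.1 -3.7] q [-0.197  0.518  1.828  0.054  0.587 -0.188] w 0.0088
-12.11165914209829
shift cm [ 0.   -0.51 -0.53] turn deg [-4.89 -0.   -0.  ] norm 0.73 4.9
[{"ty": -0.51, "tz": -0.53, "rx": -4.89}]
shift cm [ 0.   -0.82 -0.83] turn deg [-7.89 -0.    0.  ] norm 1.16 7.9
[{"ty": -0.82, "tz": -0.83, "rx": -7.89}]
shift cm [ 0.   -1.14 -1.11] turn deg [-10.89  -0.     0.  ] norm 1.59 10.9
[{"ty": -1.14, "tz": -1.11, "rx": -10.89}]
shift cm [ 0.   -1.47 -1.37] turn deg [-13.89   0.     0.  ] norm 2.01 13.9
[{"ty": -1.47, "tz": -1.37, "rx": -13.89}]
shift cm [ 0.   -1.76 -1.58] turn deg [-16.39  -0.     0.  ] norm 2.36 16.4
[{"ty": -1.76, "tz": -1.58, "rx": -16.39}]
```

Call:
carry_out([
  {"tx": 0, "ty": -0.16, "tz": -0.13, "rx": -1.2, "ry": 0, "rz": 0},
  {"tx": 0, "ty": -0.35, "tz": -0.32, "rx": -3, "ry": 0, "rz": 0},
  {"tx": 0, "ty": -0.54, "tz": -0.5, "rx": -4.9, "ry": 0, "rz": 0},
  {"tx": 0, "ty": -0.75, "tz": -0.71, "rx": -6.9, "ry": 0, "rz": 0},
  {"tx": 0, "ty": -0.85, "tz": -0.79, "rx": -7.9, "ry": 0, "rz": 0},
  {"tx": 0, "ty": -0.85, "tz": -0.79, "rx": -7.9, "ry": 0, "rz": 0},
])

```text
t: 15.8
position: [0.6106, -0.103, 0.1438]
eef_rot: [2.791, 0.001, 1.519]
contact_force: [12.3, -0.7, -3.7]
gripper_width: 0.0091
```

```bash
python3 - <<'E'
from tgt import *
s,p,R=nosenow()
cur=np.degrees(s['eef_rot'][0])-180; print(cur)
for t in (-23,-26,-28.5,-29.5):
    d=t-cur
    Rn=R*Ro.from_rotvec([d,0,0],degrees=True); P=p+R.apply(n)-Rn.apply(n); plan(p,R,P,Rn,1)
E
```

```text
t 15.8 nose u,v,z [-0.0107 -0.0028  0.0737] rpy [159.89   0.05  87.04] F [12.3 -0.7 -3.7] q [-0.21   0.472  1.932  0.14   0.394 -0.278] w 0.0091
-20.11195648971963
shift cm [-0.   -0.27 -0.31] turn deg [-2.89  0.   -0.  ] norm 0.41 2.9
[{"ty": -0.27, "tz": -0.31, "rx": -2.89}]
shift cm [-0.   -0.56 -0.62] turn deg [-5.89  0.    0.  ] norm 0.84 5.9
[{"ty": -0.56, "tz": -0.62, "rx": -5.89}]
shift cm [-0.   -0.82 -0.86] turn deg [-8.39  0.   -0.  ] norm 1.19 8.4
[{"ty": -0.82, "tz": -0.86, "rx": -8.39}]
shift cm [-0.   -0.92 -0.96] turn deg [-9.39  0.   -0.  ] norm 1.33 9.4
[{"ty": -0.92, "tz": -0.96, "rx": -9.39}]
```

Call:
carry_out([
  {"tx": 0, "ty": -0.13, "tz": -0.15, "rx": -1.4, "ry": 0, "rz": 0},
  {"tx": 0, "ty": -0.27, "tz": -0.31, "rx": -2.9, "ry": 0, "rz": 0},
  {"tx": 0, "ty": -0.41, "tz": -0.46, "rx": -4.4, "ry": 0, "rz": 0},
  {"tx": 0, "ty": -0.56, "tz": -0.62, "rx": -5.9, "ry": 0, "rz": 0},
  {"tx": 0, "ty": -0.69, "tz": -0.74, "rx": -7.2, "ry": 0, "rz": 0},
  {"tx": 0, "ty": -0.78, "tz": -0.83, "rx": -8, "ry": 0, "rz": 0},
  {"tx": 0, "ty": -0.82, "tz": -0.86, "rx": -8.4, "ry": 0, "rz": 0},
  {"tx": 0, "ty": -0.82, "tz": -0.86, "rx": -8.4, "ry": 0, "rz": 0},
  {"tx": 0, "ty": -0.82, "tz": -0.86, "rx": -8.4, "ry": 0, "rz": 0},
])

```text
t: 16.7
position: [0.6001, -0.1027, 0.1492]
eef_rot: [2.646, 0.001, 1.519]
contact_force: [11.3, -0.2, -0.6]
gripper_width: 0.0089
```

```bash
python3 - <<'E'
from tgt import *
nosenow()
c=cap('wrist','wtip1.png'); 
E
```

```text
t 16.7 nose u,v,z [-0.0107 -0.0031  0.0739] rpy [151.58   0.08  87.04] F [11.3 -0.2 -0.6] q [-0.226  0.441  2.036  0.44   0.192 -0.587] w 0.0089
```

View pics/wtip1.png

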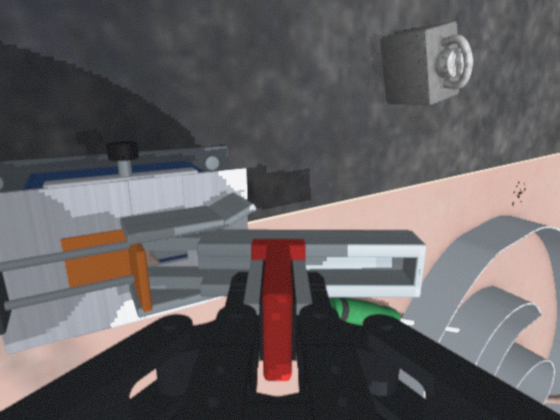

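The rear of the chute is already empty and the slot looks open. I'll hold for 0.8 s and zoom in on the slot.

Call:
carry_out([
  {"tx": 0, "ty": 0, "tz": 0, "rx": 0, "ry": 0, "rz": 0},
  {"tx": 0, "ty": 0, "tz": 0, "rx": 0, "ry": 0, "rz": 0},
  {"tx": 0, "ty": 0, "tz": 0, "rx": 0, "ry": 0, "rz": 0},
  {"tx": 0, "ty": 0, "tz": 0, "rx": 0, "ry": 0, "rz": 0},
  {"tx": 0, "ty": 0, "tz": 0, "rx": 0, "ry": 0, "rz": 0},
  {"tx": 0, "ty": 0, "tz": 0, "rx": 0, "ry": 0, "rz": 0},
  {"tx": 0, "ty": 0, "tz": 0, "rx": 0, "ry": 0, "rz": 0},
  {"tx": 0, "ty": 0, "tz": 0, "rx": 0, "ry": 0, "rz": 0},
])

```text
t: 17.55
position: [0.6001, -0.1027, 0.1492]
eef_rot: [2.646, 0.001, 1.519]
contact_force: [10.2, -0.7, -0.4]
gripper_width: 0.0091
```

```bash
python3 - <<'E'
from tgt import *
nosenow()
c=cap('wrist'); cv2.imwrite('pics/wtip2.png',cv2.resize(c['color'][200:320,90:290],(800,480),interpolation=cv2.INTER_CUBIC))
for q in ('stud_0_mid',):
    for r in arm.landmark_of('wrist',q)[:3]: print(r)
c=cap('top'); cv2.imwrite('pics/ttip2.png',cv2.resize(c['color'][180:280,260:400],(700,500),interpolation=cv2.INTER_CUBIC))
c=cap('scene'); cv2.imwrite('pics/stip2.png',cv2.resize(c['color'][130:250,220:380],(800,600),interpolation=cv2.INTER_CUBIC))
E
```

```text
t 17.55 nose u,v,z [-0.0107 -0.003   0.0739] rpy [151.58   0.08  87.05] F [10.2 -0.7 -0.4] q [-0.226  0.441  2.036  0.439  0.192 -0.587] w 0.0091
{'location': [246.0, 161.6], 'p': 0.44}
```

View pics/wtip2.png

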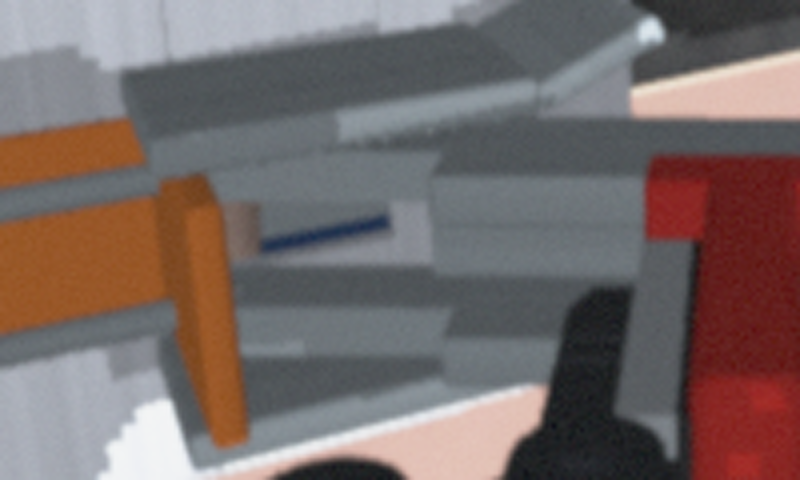

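View pics/stip2.png

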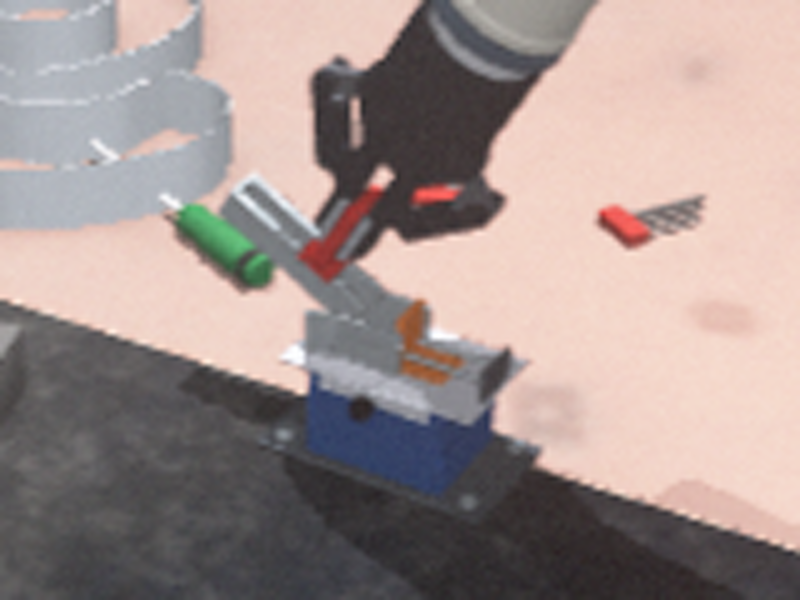

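A copper patch shows at zoom (240,228), against the tab. I'll check its height from depth.

```bash
python3 - <<'E'
from tgt import *
c=cap('wrist'); W=cloud(c)
d=W[...,:2]-np.array([.58,-.1]);u=d@U;v=d@V;z=W[...,2]
for r in range(250,265,2):
    print(r,[ (int(1000*u[r,cc]),int(1000*v[r,cc]),int(1000*z[r,cc])) if np.isfinite(z[r,cc]) else None for cc in range(144,164,3)], c['color'][r,150])
cv2.imwrite('pics/wtip3.png',cv2.resize(c['color'][235:275,130:200],(770,440),interpolation=cv2.INTER_CUBIC))
E
```

```text
250 [(-16, 11, 97), (-4, -20, 20), (-2, -20, 19), (0, -21, 18), (2, -26, 6), (4, -27, 6), (6, -27, 5)] [108 109 110]
252 [(-16, 10, 97), (-5, -21, 20), (-3, -21, 21), (-1, -22, 20), (2, -27, 7), (4, -29, 5), (6, -29, 4)] [ 92  96 114]
254 [(-16, 10, 98), (-5, -21, 22), (-3, -21, 24), (-1, -22, 23), (2, -29, 6), (4, -31, 3), (6, -31, 4)] [ 91  97 110]
256 [(-16, 9, 98), (-5, -22, 25), (-4, -22, 25), (-2, -23, 23), (2, -32, 3), (4, -32, 5), (6, -33, 3)] [ 92  98 113]
258 [(-16, 8, 98), (-6, -23, 26), (-4, -22, 27), None, None, (4, -33, 4), (6, -34, 3)] [ 93  97 112]
260 [(-17, 7, 98), (-6, -23, 29), (-5, -22, 30), (-2, -24, 27), (2, -34, 6), (4, -34, 6), (5, -33, 8)] [ 95  99 115]
262 [(-17, 6, 98), (-6, -24, 29), (-5, -24, 30), (-3, -24, 30), (1, -34, 8), (3, -34, 10), (-3, -11, 61)] [ 96 103 118]
264 [(-17, 5, 98), (-7, -23, 33), (-9, -11, 60), (-8, -11, 61), (-6, -11, 62), (-5, -11, 62), (-4, -11, 64)] [104 107 116]
```

View pics/wtip3.png

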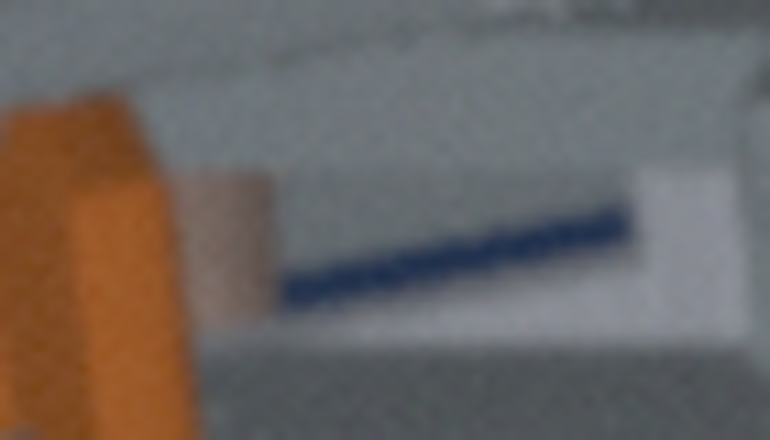

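A stud's top is visible through the slot, well below the deck, and the chute channel is empty. I'll retract along +u while levelling out.

```bash
python3 - <<'E'
from tgt import *
s,p,R=nosenow()
for a in ((.01,.0739,-28.4),(.03,.0745,-26),(.05,.076,-22),(.07,.085,-14),(.075,.11,-6),(.075,.13,0)):
    P,Rn=pose(*a,v=-.0028); print(a); plan(p,R,P,Rn,1)
E
```

```text
t 17.8 nose u,v,z [-0.0106 -0.003   0.0739] rpy [151.58   0.08  87.05] F [10.4  0.1 -0.2] q [-0.226  0.441  2.036  0.439  0.192 -0.587] w 0.0089
(0.01, 0.0739, -28.4)
shift cm [0.01 1.82 0.98] turn deg [0.02 0.07 0.04] norm 2.07 0.1
[{"tx": 0.01, "ty": 1.82, "tz": 0.98, "rx": 0.02, "ry": 0.07, "rz": 0.04}]
(0.03, 0.0745, -26)
shift cm [0.01 3.82 2.15] turn deg [2.42 0.07 0.04] norm 4.38 2.4
[{"tx": 0.01, "ty": 3.82, "tz": 2.15, "rx": 2.42, "ry": 0.07, "rz": 0.04}]
(0.05, 0.076, -22)
shift cm [0.01 5.97 3.44] turn deg [6.42 0.08 0.03] norm 6.89 6.4
[{"tx": 0.01, "ty": 5.97, "tz": 3.44, "rx": 6.42, "ry": 0.08, "rz": 0.03}]
(0.07, 0.085, -14)
shift cm [0.01 8.71 4.59] turn deg [14.42  0.08  0.03] norm 9.84 14.4
[{"tx": 0.01, "ty": 8.71, "tz": 4.59, "rx": 14.42, "ry": 0.08, "rz": 0.03}]
(0.075, 0.11, -6)
shift cm [ 0.01 10.74  3.69] turn deg [22.42  0.08  0.02] norm 11.36 22.4
[{"tx": 0.01, "ty": 10.74, "tz": 3.69, "rx": 22.42, "ry": 0.08, "rz": 0.02}]
(0.075, 0.13, 0)
shift cm [ 0.01 11.89  2.76] turn deg [28.42  0.08  0.02] norm 12.21 28.4
[{"tx": 0.01, "ty": 11.89, "tz": 2.76, "rx": 28.42, "ry": 0.08, "rz": 0.02}]
```

Call:
carry_out([
  {"tx": 0, "ty": 0.5, "tz": 0.27, "rx": 0, "ry": 0, "rz": 0},
  {"tx": 0, "ty": 1.2, "tz": 0.64, "rx": 0, "ry": 0, "rz": 0},
  {"tx": 0, "ty": 1.9, "tz": 1.02, "rx": 0.1, "ry": 0, "rz": 0},
  {"tx": 0, "ty": 2.8, "tz": 1.55, "rx": 1.2, "ry": 0, "rz": 0},
  {"tx": 0, "ty": 3.8, "tz": 2.12, "rx": 2.4, "ry": 0, "rz": 0},
  {"tx": 0, "ty": 4.9, "tz": 2.75, "rx": 4.4, "ry": 0, "rz": 0},
  {"tx": 0, "ty": 6, "tz": 3.4, "rx": 6.4, "ry": 0, "rz": 0},
  {"tx": 0, "ty": 7.3, "tz": 4, "rx": 10.4, "ry": 0, "rz": 0},
  {"tx": 0, "ty": 8.7, "tz": 4.6, "rx": 14.4, "ry": 0, "rz": 0},
  {"tx": 0, "ty": 9.7, "tz": 4.15, "rx": 18.4, "ry": 0, "rz": 0},
  {"tx": 0, "ty": 10.7, "tz": 3.7, "rx": 22.4, "ry": 0, "rz": 0},
  {"tx": 0, "ty": 11.9, "tz": 2.75, "rx": 28.4, "ry": 0.1, "rz": 0},
])

```text
t: 19.0
position: [0.7122, -0.1076, 0.1772]
eef_rot: [-3.126, -0.002, 1.52]
contact_force: [0.2, 1.0, -3.0]
gripper_width: 0.0093
```

```bash
python3 b.py retr; python3 - <<'E'
from tgt import *
s,p,R=nosenow()
# above original place
plan(p,R,[.5202,.1731,.14],Rr([np.pi,0,1.446]),11)
P,Rn=pose(.075,.13,0); print('cmd ideal',P)
E
```

```text
19.0 [ 0.7122 -0.1076  0.1772] [-3.1256 -0.0022  1.5201] [ 0.1862  0.9964 -2.9797] 0.009262916726176988
t 19.05 nose u,v,z [ 0.0727 -0.0022  0.1304] rpy [-179.15   -0.1    87.1 ] F [ 3.8 -1.   0.3] q [-0.166  0.652  1.425 -0.     1.079 -0.115] w 0.0088
shift cm [ 27.07 -20.93   4.45] turn deg [-0.85 -0.07  4.26] norm 34.51 4.3
[{"tx": 0.55, "ty": -0.42, "tz": 0.09, "rx": -0.02, "rz": 0.09}, {"tx": 2.15, "ty": -1.66, "tz": 0.35, "rx": -0.07, "ry": -0.01, "rz": 0.34}, {"tx": 4.67, "ty": -3.61, "tz": 0.77, "rx": -0.15, "ry": -0.01, "rz": 0.73}, {"tx": 7.91, "ty": -6.12, "tz": 1.3, "rx": -0.25, "ry": -0.02, "rz": 1.24}, {"tx": 11.61, "ty": -8.98, "tz": 1.91, "rx": -0.36, "ry": -0.03, "rz": 1.82}, {"tx": 15.46, "ty": -11.95, "tz": 2.54, "rx": -0.49, "ry": -0.04, "rz": 2.43}, {"tx": 19.16, "ty": -14.81, "tz": 3.15, "rx": -0.6, "ry": -0.05, "rz": 3.01}, {"tx": 22.4, "ty": -17.32, "tz": 3.68, "rx": -0.7, "ry": -0.05, "rz": 3.52}, {"tx": 24.92, "ty": -19.27, "tz": 4.1, "rx": -0.78, "ry": -0.06, "rz": 3.92}, {"tx": 26.52, "ty": -20.51, "tz": 4.36, "rx": -0.83, "ry": -0.06, "rz": 4.17}, {"tx": 27.07, "ty": -20.93, "tz": 4.45, "rx": -0.85, "ry": -0.07, "rz": 4.26}]
cmd ideal [ 0.7178 -0.1082  0.1815]
```

View pics/wretr.png

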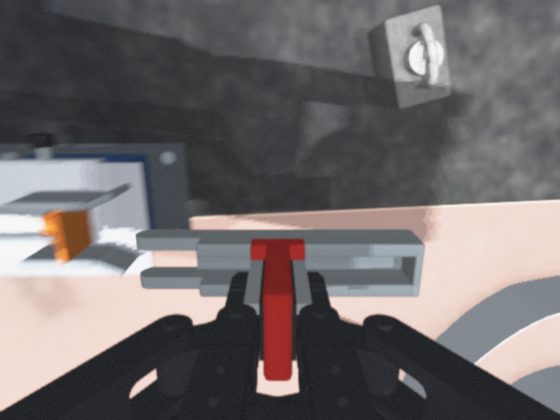

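The chute is empty and the shutter has sprung shut. I'll carry the chute back to its original free spot.

Call:
carry_out([
  {"tx": 0.6, "ty": -0.4, "tz": 0, "rx": 0, "ry": 0, "rz": 0.1},
  {"tx": 2.2, "ty": -1.6, "tz": 0, "rx": 0, "ry": 0, "rz": 0.3},
  {"tx": 4.7, "ty": -3.6, "tz": 0, "rx": 0, "ry": 0, "rz": 0.7},
  {"tx": 7.9, "ty": -6.1, "tz": 0.2, "rx": 0, "ry": 0, "rz": 1.2},
  {"tx": 11.6, "ty": -9, "tz": 0.8, "rx": 0, "ry": 0, "rz": 1.8},
  {"tx": 15.5, "ty": -12, "tz": 1.6, "rx": 0, "ry": 0, "rz": 2.4},
  {"tx": 19.2, "ty": -14.8, "tz": 2.5, "rx": 0, "ry": 0, "rz": 3},
  {"tx": 22.4, "ty": -17.3, "tz": 3.4, "rx": 0, "ry": 0, "rz": 3.5},
  {"tx": 24.9, "ty": -19.3, "tz": 4, "rx": 0, "ry": 0, "rz": 3.9},
  {"tx": 26.5, "ty": -20.5, "tz": 4.3, "rx": 0, "ry": 0, "rz": 4.2},
  {"tx": 27, "ty": -20.9, "tz": 4.4, "rx": 0, "ry": 0, "rz": 4.2},
  {"tx": 27, "ty": -20.9, "tz": 4.4, "rx": 0, "ry": 0, "rz": 4.2},
])

```text
t: 20.25
position: [0.5169, 0.1726, 0.1356]
eef_rot: [-3.133, -0.001, 1.449]
contact_force: [-0.0, 0.2, -2.1]
gripper_width: 0.0092
```

```bash
python3 - <<'E'
from tgt import *
cap('wrist'); s,p,R=nosenow(); print(p)
plan(p,R,[.5202,.1731,.0583],Rr([np.pi,0,1.446]),8)
E
```

```text
t 20.3 nose u,v,z [-0.1393  0.2719  0.0849] rpy [-179.58   -0.07   82.95] F [ 0.4 -0.5 -3.4] q [0.297 0.483 1.879 0.006 0.786 0.416] w 0.009
[0.518  0.1721 0.136 ]
shift cm [0.11 0.27 7.76] turn deg [-0.42 -0.07  0.1 ] norm 7.77 0.4
[{"ty": 0.01, "tz": 0.3, "rx": -0.02}, {"tx": 0.02, "ty": 0.04, "tz": 1.14, "rx": -0.06, "ry": -0.01, "rz": 0.01}, {"tx": 0.03, "ty": 0.08, "tz": 2.4, "rx": -0.13, "ry": -0.02, "rz": 0.03}, {"tx": 0.06, "ty": 0.13, "tz": 3.88, "rx": -0.21, "ry": -0.04, "rz": 0.05}, {"tx": 0.08, "ty": 0.18, "tz": 5.37, "rx": -0.29, "ry": -0.05, "rz": 0.07}, {"tx": 0.1, "ty": 0.23, "tz": 6.63, "rx": -0.35, "ry": -0.06, "rz": 0.09}, {"tx": 0.11, "ty": 0.26, "tz": 7.47, "rx": -0.4, "ry": -0.07, "rz": 0.1}, {"tx": 0.11, "ty": 0.27, "tz": 7.76, "rx": -0.42, "ry": -0.07, "rz": 0.1}]
```

Call:
carry_out([
  {"tx": 0, "ty": 0, "tz": 0.5, "rx": 0, "ry": 0, "rz": 0},
  {"tx": 0, "ty": 0, "tz": 1.5, "rx": -0.1, "ry": 0, "rz": 0},
  {"tx": 0, "ty": 0.1, "tz": 3, "rx": -0.2, "ry": -0.1, "rz": 0},
  {"tx": 0.1, "ty": 0.1, "tz": 4.5, "rx": -0.3, "ry": -0.1, "rz": 0.1},
  {"tx": 0.1, "ty": 0.2, "tz": 5.8, "rx": -0.4, "ry": -0.1, "rz": 0.1},
  {"tx": 0.1, "ty": 0.2, "tz": 6.8, "rx": -0.4, "ry": -0.1, "rz": 0.1},
  {"tx": 0.1, "ty": 0.25, "tz": 7.4, "rx": -0.4, "ry": -0.1, "rz": 0.1},
  {"tx": 0.1, "ty": 0.25, "tz": 7.6, "rx": -0.4, "ry": -0.1, "rz": 0.1},
  {"tx": 0.1, "ty": 0.25, "tz": 7.6, "rx": -0.4, "ry": -0.1, "rz": 0.1},
  {"tx": 0.1, "ty": 0.25, "tz": 7.6, "rx": -0.4, "ry": -0.1, "rz": 0.1},
])

```text
t: 21.3
position: [0.5214, 0.1735, 0.0607]
eef_rot: [3.141, -0.0, 1.445]
contact_force: [-0.0, 0.8, -3.2]
gripper_width: 0.0088
```

```bash
python3 - <<'E'
from tgt import *
c=cap('wrist','wlow.png'); s,p,R=nosenow(); print(p)
E
```

```text
t 21.35 nose u,v,z [-0.1355  0.2735  0.0092] rpy [179.95  -0.01  82.81] F [-0.1 -0.  -2.3] q [ 0.3    0.613  1.894 -0.     0.634  0.425] w 0.0087
[0.5215 0.1735 0.0608]
```

Call:
carry_out([
  {"tx": 0, "ty": 0, "tz": 0.1, "rx": 0, "ry": 0, "rz": 0},
  {"tx": 0, "ty": 0, "tz": 0.2, "rx": 0, "ry": 0, "rz": 0},
  {"tx": 0, "ty": 0, "tz": 0.3, "rx": 0, "ry": 0, "rz": 0},
  {"tx": 0, "ty": 0, "tz": 0.32, "rx": 0, "ry": 0, "rz": 0},
  {"tx": 0, "ty": 0, "tz": 0.32, "rx": 0, "ry": 0, "rz": 0},
])

```text
t: 21.85
position: [0.5212, 0.1734, 0.0575]
eef_rot: [3.141, 0.0, 1.445]
contact_force: [-2.5, -0.4, 5.2]
gripper_width: 0.0089
```

Call:
carry_out([
  {"tx": 0, "ty": 0, "tz": 0, "rx": 0, "ry": 0, "rz": 0},
  {"tx": 0, "ty": 0, "tz": 0, "rx": 0, "ry": 0, "rz": 0},
  {"tx": 0, "ty": 0, "tz": 0, "rx": 0, "ry": 0, "rz": 0},
  {"tx": 0, "ty": 0, "tz": 0, "rx": 0, "ry": 0, "rz": 0},
  {"tx": 0, "ty": 0, "tz": 0, "rx": 0, "ry": 0, "rz": 0},
  {"tx": 0, "ty": 0, "tz": 0, "rx": 0, "ry": 0, "rz": 0},
  {"tx": 0, "ty": 0, "tz": 0, "rx": 0, "ry": 0, "rz": 0},
], hand=1)

```text
t: 22.55
position: [0.521, 0.1733, 0.057]
eef_rot: [-3.141, 0.0, 1.445]
contact_force: [0.9, 0.4, 0.7]
gripper_width: 0.0855
```

```bash
python3 b.py rel chute_grip
```

```text
22.55 [0.521  0.1733 0.057 ] [-3.1415  0.0003  1.4453] [0.909  0.3824 0.7199] 0.08549435216743144
chute_grip 0.73 [306.  277.8] [0.5225 0.1843 0.0691]
```

View pics/wrel.png

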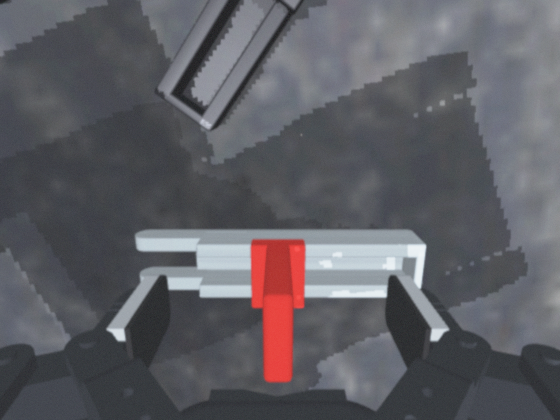

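The chute has been released, lies flat and is empty. Next I'll lift the hand straight up and check the whole scene.

Call:
carry_out([
  {"tx": 0, "ty": 0, "tz": -0.5, "rx": 0, "ry": 0, "rz": 0},
  {"tx": 0, "ty": 0, "tz": -2, "rx": 0, "ry": 0, "rz": 0},
  {"tx": 0, "ty": 0, "tz": -4.5, "rx": 0, "ry": 0, "rz": 0},
  {"tx": 0, "ty": 0, "tz": -8, "rx": 0, "ry": 0, "rz": 0},
  {"tx": 0, "ty": 0, "tz": -12, "rx": 0, "ry": 0, "rz": 0},
  {"tx": 0, "ty": 0, "tz": -16, "rx": 0, "ry": 0, "rz": 0},
  {"tx": 0, "ty": 0, "tz": -19, "rx": 0, "ry": 0, "rz": 0},
  {"tx": 0, "ty": 0, "tz": -20, "rx": 0, "ry": 0, "rz": 0},
  {"tx": 0, "ty": 0, "tz": -20, "rx": 0, "ry": 0, "rz": 0},
  {"tx": 0, "ty": 0, "tz": -20, "rx": 0, "ry": 0, "rz": 0},
])

```text
t: 23.65
position: [0.5204, 0.1732, 0.2564]
eef_rot: [-3.141, 0.001, 1.445]
contact_force: [0.7, 0.8, 0.3]
gripper_width: 0.0854
```

```bash
python3 - <<'E'
from tgt import *
s,p,R=nosenow()
c=cap('wrist','wend.png'); t=cap('top','tend.png'); sc=cap('scene','send.png')
W=cloud(c); 
v,u=np.mgrid[0:420,0:560]; z=W[...,2]
roi=(abs(W[...,0]-.53)<.09)&(abs(W[...,1]-.172)<.035)
top=W[roi&(z>.062)]; print('handle top',top.mean(0),np.median(top[:,2])); lo=W[roi&(z>.0155)&(z<.022)]; print('walls z',np.median(lo[:,2]))
for nm,lo_,hi in (('front',.45,.485),('rear',.56,.59)):
    m=roi&(z>.006)&(z<.023)&(W[...,0]>lo_)&(W[...,0]<hi); print(nm,np.percentile(z[m],[50,95]))
t0=pickle.load(open('top0.pkl','rb'))
for q in ('hold_weight','tape_roll','white_bottle','magnet_square_0'):
    for r in arm.landmark_of('top',q)[:1]:print(q,r['p'],np.round(r['location'],1))
for r in arm.landmark_of('top','stud_0_mid')[:3]:print('stud',r)
d=cv2.absdiff(t0['color'],t['color']); cv2.imwrite('pics/diff.png',d)
E
```

```text
t 23.65 nose u,v,z [-0.1366  0.2731  0.205 ] rpy [-179.94    0.04   82.8 ] F [0.7 0.8 0.3] q [ 0.3    0.312  1.799 -0.     1.032  0.425] w 0.0854
handle top [0.522  0.1829 0.292 ] 0.29763753770860846
walls z 0.018722843080236178
front [0.0107 0.0121]
rear [0.0184 0.0199]
hold_weight 0.95 [139.1 292.4]
tape_roll 0.79 [149.  206.1]
white_bottle 0.98 [183.5 135.3]
magnet_square_0 0.58 [190.2 432.9]
```

View pics/tend.png

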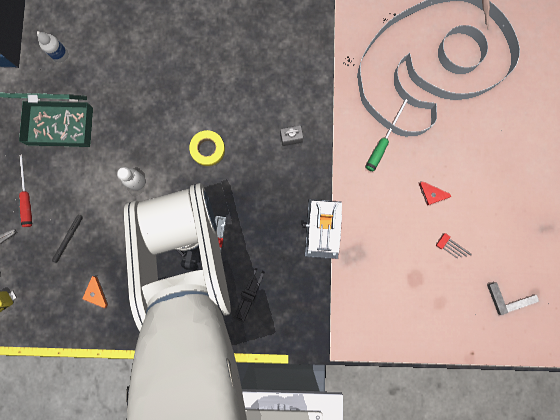

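View pics/wend.png

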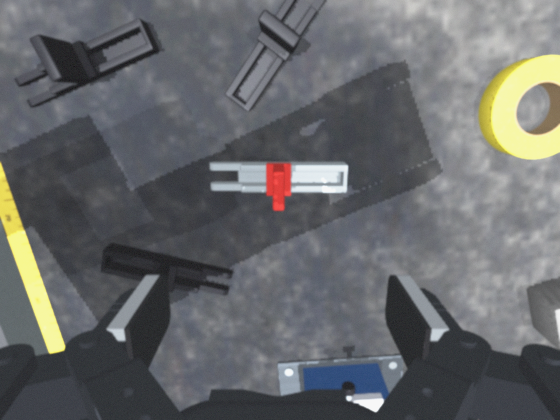

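```bash
python3 - <<'E'
from h import *
a=cv2.imread('pics/top0.png');b=cv2.imread('pics/tend.png')
x=np.hstack([a[190:265,295:350],b[190:265,295:350]]);cv2.imwrite('pics/fd.png',cv2.resize(x,None,fx=6,fy=6,interpolation=cv2.INTER_CUBIC))
a=cv2.imread('pics/scene0.png');b=cv2.imread('pics/send.png')
x=np.hstack([a[180:235,265:335],b[180:235,265:335]]);cv2.imwrite('pics/fs.png',cv2.resize(x,None,fx=5.5,fy=5.5,interpolation=cv2.INTER_CUBIC))
E
```

```text
(no output)
```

View pics/fd.png

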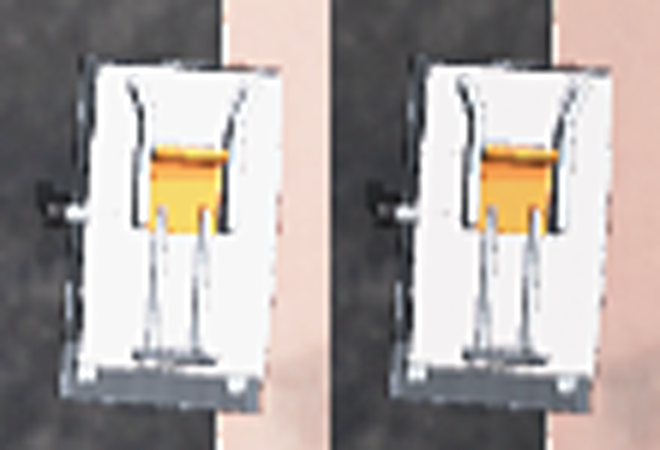

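View pics/fs.png

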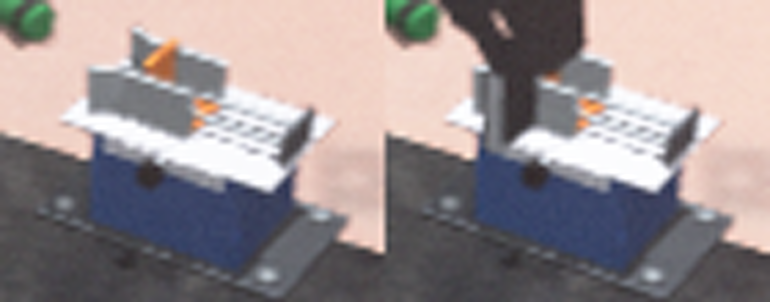

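The shutter is fully shut in the same place as at the start, and no stud is on the deck or table. I'm handing the job in.

```bash
python3 -c "
from rig import arm
print(arm.job_done()); print(arm.get_state()['t'])"
```

```text
the job is handed in; nothing more can be done
None
the job is handed in; nothing more can be done
```

I emptied the chute into the feeder, set it down flat where it came from, let go of it, and handed the job in; no verdict was reported. The last clock reading before hand-in was about 23.7 s of the 72 s limit.

- **Push and tip:** I gripped the chute at 90 N and pushed the shutter about 26 mm back to its stop. I then tipped the chute nose-down to 28.4° and held it there for about 1 s. The wrist force along the push read 10 to 12 N from reaching the stop until I backed off.
- **Studs:** the chute is empty, and no stud is on the deck or the table. I only saw one stud inside the box directly, through the open slot and well below the deck. That the other two are in there follows from the empty chute, the shutter springing fully shut, and no loose studs elsewhere.
- **Chute:** its cheeks and walls measure at their normal heights, so it lies flat. The hand is clear, about 0.2 m above the handle.
- **Bystanders:** the hold weight, tape roll, white bottle and red magnet look unmoved in the top picture. The network's positions for them changed by about 1 to 4 pixels, which is within its usual scatter.
- **Check that failed:** my final handle-height measurement picked up the gripper's own fingers, so I ignored it.

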